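# Put three finials back on their own base blocks

### The arm

A 7-joint arm with a two-finger parallel gripper is mounted at the origin on the work surface. World frame = base frame: x ahead of the robot, y to its left, z up, the work surface at z = 0. Lengths are in m, angles in rad, forces in N, time in s.
With the tool pointing down it reaches from about 0.4 to 0.85 m from the base axis. Payload 6.9 kg.
Tool frame: the origin (TCP) lies midway between the tips of the shut fingers; the grasp point (between the pads) lies hold_point_z behind it (hold_point_z is the distance from the TCP to the grasp point, in m); y points along the fingers, x is the direction in which the jaws open and shut, and the axes are right-handed (so a half turn about y gives the same grasp; the last joint's range is limited). The gripper opens to 85 mm and grips with 20 to 120 N. Pads are 22 mm wide; open, the fingers measure 114 mm over their backs; the gripper's body (76 mm by 85 mm) begins 54 mm behind the grasp point. The pads swing forward as they close: fully open they stand 13 mm farther back than shut.
Start: joints at [1.427, 0.507, -0.238, 1.5, 0.126, 1.149, -0.155], TCP at [0.154, -0.606, 0.231] pointing down, gripper open.
Joint ranges: [-3.08, 3.08], [-0.24, 2.05], [-1.43, 1.35], [0, 2.5], [-1.52, 4.66], [0.17, 1.96], [-2.89, 2.89]. Speed limits (rad/s): [2.39, 2.39, 3.14, 3.14, 3.14, 3.14, 3.14].

### API

Orientations are given as a unit quaternion [x, y, z, w].
In Python, from cell import * gives the robot as it stands.
- The arm moves only by the tool carry_out, never from a script. Its argument "increments" is a list that holds one entry, the list of rows, each a list of 7 numbers: the shift along the tool's x, y, z in cm, then the turn, a rotation vector about the tool's x, y, z in rad, then the finger opening in cm, from 0 to 8.54. In form: [[[x, y, z, rx, ry, rz, fingers], ...]]. A call has 1 to 10 rows; each row shifts and turns the commanded pose from where the row before left it, along the tool's axes as they then stand; what a row does not reach is not made up. A row lasts 1/12 s, in which the tool goes at most 41.7 mm and 7.16 degrees, less where a joint would pass 70% of its speed; a pose out of reach is approached as far as the arm can. A call is refused whole if a number of a shift passes 4.17 or a number of a turn 0.125, either way. A call with a gripper value outside its range is refused whole. The fingers move at their own pace and stop on an object; "grip_force" is the grip in N (left out, the last holds). Time passes only in rows, so rows that do not move let the fingers close. It gives the time, the measured TCP pose, the force and the opening at its end, in the units of the state.
- get_obs(): the state, without advancing time (a new reading comes with each control period).
- camera(name): name is "scene" or "top" or "wrist"; returns the picture (384x512x3 uint8, red, green, blue); there is no depth.
- calibration(name): a dict with "vertical_fov" (degrees; the focal length in pixels is half the picture's height over the tangent of half this angle, whatever the lens; pixels are square), "cx", "cy" (the principal point, pixels), "pose" (4x4, takes a point from camera to world coordinates); the wrist camera has in their place "T_tool_cam" (4x4, takes a point from camera to tool coordinates, whose origin is the TCP and whose axes are the tool frame's). Camera axes: x right, y up, looking along -z (the intrinsics and any distortion apply to the point x, -y, -z); pixel columns grow to the right and rows downward; lengths in m; the calibration is good to about 2 mm. The wrist camera is an equidistant fisheye: a pixel r from the principal point sees the ray r / f radians off the axis. A picture is of the moment at which its call begins: read the wrist's pose just before it. calibration takes no time and is no camera call.
- job_done(): hands the job in, once; it reports no verdict.
The state is a dict: "time_s": time; "joints": joint angles; "dq": joint speeds; "effort": joint torques, N m; "tcp_pos": TCP position; "tool_rot": TCP orientation; "ft_force": force on the tool from outside, world axes, zero at the start; "torque": the same for the moment, N m; "grip_width": opening from 0.0 (shut) to 1.0 (fully open).
Only numpy, scipy, OpenCV 4.12 (cv2) and the standard library are available. Lean on these libraries where they do the work, as an engineer would, in place of code of your own. Each camera call takes 0.05 s, during which the arm holds its last target.

### The job

The three turned wooden finials are standing on the wrong base blocks. Swap them round so that each stands upright in the middle of the block with the same shape as its foot (round on round, square on square, three-cornered on three-cornered), first parking one of them well in on the empty oblong spare board to make room. Set each down gently without dropping or toppling it, and leave the glue jar, the wood offcut and the wax tin where they are.

Things in the scene. Friction and masses are not known exactly. Their poses are not given: they have to be found in the camera images.
- finial_round_mid (a point): round-footed finial: foot a disc 60 mm across, domed top. Mid-brown wood like the others, loose, 0.06 to 0.13 kg, 80 mm tall, standing upright. Foot 18 mm high, above it a round shaft 34 mm in diameter from 26 mm to 58 mm above the underside (the place to grip, from any side). Point: on the axis, half-way up, 40 mm above the underside; z up along the axis. At the start it stands on the square base block.
- finial_square_mid (a point): square-footed finial: foot 52 x 52 mm, flat top with a groove below it. Mid-brown wood like the others, loose, 0.06 to 0.13 kg, 80 mm tall, standing upright. Foot 18 mm high, above it a round shaft 34 mm in diameter from 26 mm to 58 mm above the underside (the place to grip, from any side). Point: on the axis, half-way up, 40 mm above the underside; z up along the axis. At the start it stands on the three-cornered base block.
- finial_tri_mid (a point): three-cornered-footed finial: foot an equilateral triangle of 73 mm sides (corners 42 mm from the axis), pointed conical top. Mid-brown wood like the others, loose, 0.06 to 0.13 kg, 80 mm tall, standing upright. Foot 18 mm high, above it a round shaft 34 mm in diameter from 26 mm to 58 mm above the underside (the place to grip, from any side). Point: on the axis, half-way up, 40 mm above the underside; z up along the axis. At the start it stands on the round base block.
- base_round_top (a point): round base block, a disc 104 mm across with a chamfered edge, light wood, 24 mm thick, fixed to the bench, its flat top level. Point: centre of the top face; z up.
- base_square_top (a point): square base block, 96 x 96 mm, light wood, 24 mm thick, fixed to the bench, its flat top level. Point: centre of the top face; z up.
- base_tri_top (a point): three-cornered base block, an equilateral triangle with corners 80 mm and sides 40 mm from its centre, light wood, 24 mm thick, fixed to the bench, its flat top level. Point: centre of the top face; z up.
- base_spare_top (a point): spare board: plain oblong board, 130 mm along its x by 90 mm along its y, with nothing on it at the start, light wood, 24 mm thick, fixed to the bench, its flat top level. Point: centre of the top face; z up.
- glue_jar_mid (a point): bystander: white glue jar with a blue lid, 52 mm across, 56 mm tall, loose. Point: its centre, half-way up.
- offcut_mid (a point): bystander: small block of very dark wood, 50 x 34 x 28 mm high, loose. Point: its centre.
- wax_tin_mid (a point): bystander: round metal wax tin, 67 mm across, 32 mm high, loose. Point: its centre, half-way up.
Mind the look-alikes: they are no part of the job. Leave any black or turquoise look-alike of the part that bears base_spare_top alone.

How it is judged:
On the way:
1. one of the finials stands, let go, on the spare board (((horizontal distance between finial_round_mid and base_spare_top below 0.035 m and z of finial_round_mid in the frame of base_spare_top between 0.034 and 0.046 m and angle between finial_round_mid's own z axis and vertical below 0.1 rad and contact force between the fingers and finial_round below 0.1 N and linear speed of finial_round below 0.02 m/s) or (horizontal distance between finial_square_mid and base_spare_top below 0.035 m and z of finial_square_mid in the frame of base_spare_top between 0.034 and 0.046 m and angle between finial_square_mid's own z axis and vertical below 0.1 rad and contact force between the fingers and finial_square below 0.1 N and linear speed of finial_square below 0.02 m/s) or (horizontal distance between finial_tri_mid and base_spare_top below 0.035 m and z of finial_tri_mid in the frame of base_spare_top between 0.034 and 0.046 m and angle between finial_tri_mid's own z axis and vertical below 0.1 rad and contact force between the fingers and finial_tri below 0.1 N and linear speed of finial_tri below 0.02 m/s))), for 0.2 s.
At the end, for the whole second after the job is handed in: Each finial stands upright (within 0.1 rad), released and at rest, on the top of the base block of its own foot's shape, its axis within 12 mm of the block's centre; turning about the vertical is free. The spare board is thereby empty again (horizontal distance between finial_round_mid and base_round_top below 0.012 m and z of finial_round_mid in the frame of base_round_top between 0.034 and 0.046 m and angle between each of finial_round_mid, finial_square_mid, finial_tri_mid's own z axis and vertical below 0.1 rad and contact force between the fingers and finial_round below 0.1 N and linear speed of each of finial_round, finial_square, finial_tri below 0.02 m/s and horizontal distance between finial_square_mid and base_square_top below 0.012 m and z of finial_square_mid in the frame of base_square_top between 0.034 and 0.046 m and contact force between the fingers and finial_square below 0.1 N and horizontal distance between finial_tri_mid and base_tri_top below 0.012 m and z of finial_tri_mid in the frame of base_tri_top between 0.034 and 0.046 m and contact force between the fingers and finial_tri below 0.1 N); the robot touches nothing.
It fails at once if a finial is knocked over (tilted more than 0.7 rad) (angle between any of finial_round_mid, finial_square_mid, finial_tri_mid's own z axis and vertical above 0.7 rad).
It fails at once if a finial is dropped (moves faster than 0.6 m/s untouched by the fingers) ((linear speed of finial_round above 0.6 m/s and contact force between the fingers and finial_round below 0.05 N) or (linear speed of finial_square above 0.6 m/s and contact force between the fingers and finial_square below 0.05 N) or (linear speed of finial_tri above 0.6 m/s and contact force between the fingers and finial_tri below 0.05 N)).
It fails at once if the glue jar, the offcut or the wax tin is moved by more than 20 mm (distance of any of glue_jar_mid, offcut_mid, wax_tin_mid from where it was at the start of the episode above 0.02 m).
It also fails if it takes over 104 s, if anything falls off the work surface, if the arm or the gripper's body presses on something with over 40 N, if the wrist force passes 120 N, or if a joint passes its speed limit or range.

## Working session

There is one attempt and no reset: what is moved stays moved. The work goes in short steps, Python scripts to look and compute and a tool call to move; the robot and the scene stay as the last step left them, time stands still between calls to the robot, and variables do not carry over. Pictures are saved under pics/ and viewed, and the job is handed in when it is done.

Besides the shell and the picture viewer there is one more tool, called by a JSON object that holds its "api" and its "payload", one argument or row to a line. carry_out: Moves the arm, as the interface text tells. Its arguments: {"type":"object","properties":{"increments":{"type":"array"},"grip_force":{"type":"number"}},"required":["increments"]}

```bash
mkdir -p pics; ls
python3 - <<'E'
from cell import *
import cv2,numpy as np
o=get_obs();print(o)
for n in ["scene","top","wrist"]:
    im=camera(n);cv2.imwrite(f"pics/{n}0.png",im[:,:,::-1]);print(n,calibration(n))
E
```

```text
pics
{'time_s': 0.0, 'joints': array([ 1.42649319,  0.50836343, -0.2375385 ,  1.50115369,  0.12570056,
        1.14890027, -0.15482976]), 'dq': array([ 0.0002335 , -0.00121502,  0.00074371, -0.00072969,  0.00118623,
       -0.00249321,  0.00028963]), 'effort': array([-9.05966299e-04, -6.20595789e+01, -2.18724400e+00, -2.49655116e+01,
        1.25282674e-02,  1.20568438e-02,  1.04737893e-06]), 'tcp_pos': array([ 0.15431223, -0.6051197 ,  0.23040706]), 'tool_rot': array([-0.55800354,  0.43433351, -0.43329779,  0.55878392]), 'ft_force': array([-0.80428137, -0.2020978 , -0.19257959]), 'torque': array([ 0.04052278, -0.02571209,  0.02144783]), 'grip_width': 1.001293035417668}
scene {'vertical_fov': 43.05131939196729, 'cx': 251.0851676185379, 'cy': 186.99427729904178, 'pose': array([[ 0.33117189, -0.51533048,  0.79041741,  1.42279013],
       [ 0.9435568 ,  0.17636137, -0.28035199, -0.20829924],
       [ 0.00507483,  0.83864842,  0.5446495 ,  0.72399097],
       [ 0.        ,  0.        ,  0.        ,  1.        ]])}
top {'vertical_fov': 44.19001774280646, 'cx': 256.12219093438995, 'cy': 196.72207588198887, 'pose': array([[ 0.0052291 ,  0.99341594, -0.11444401,  0.31478341],
       [-0.99993514,  0.00635247,  0.00945347,  0.12160271],
       [ 0.01011823,  0.11438715,  0.99338472,  1.36239821],
       [ 0.        ,  0.        ,  0.        ,  1.        ]])}
wrist {'vertical_fov': 65.70646984690485, 'cx': 255.70972050416532, 'cy': 195.44702466964725, 'T_tool_cam': array([[ 9.99999886e-01,  4.61037855e-04, -1.25182652e-04,
         6.68593372e-04],
       [-2.52099680e-04,  2.86682451e-01, -9.58025631e-01,
        -1.43501565e-01],
       [-4.05798413e-04,  9.58025553e-01,  2.86682534e-01,
         7.38001276e-02],
       [ 0.00000000e+00,  0.00000000e+00,  0.00000000e+00,
         1.00000000e+00]])}
```

View pics/scene0.png

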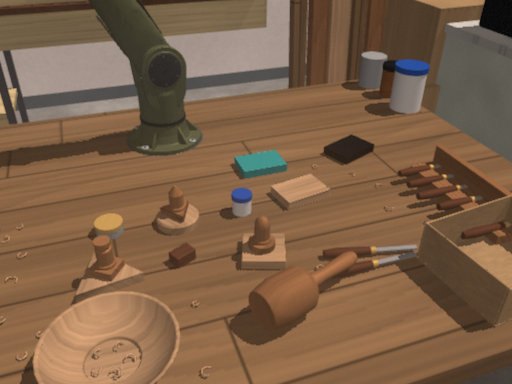

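View pics/top0.png

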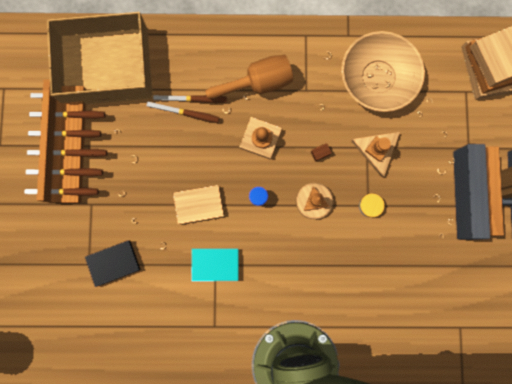

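Run:
```python
from cell import *
from scipy.spatial.transform import Rotation as R
print(R.from_quat(get_obs()['tool_rot']).as_matrix())
try: print(hold_point_z)
except Exception as e: print(e)
import cell;print([n for n in dir(cell) if not n.startswith('__')])
```

```text
[[ 2.47216089e-01 -3.53325311e-04  9.68960309e-01]
 [-9.68959413e-01  1.31787272e-03  2.47216341e-01]
 [-1.36431415e-03 -9.99999069e-01 -1.65585459e-05]]
0.0187
['Unreachable', 'calibration', 'camera', 'get_obs', 'hold_point_z', 'job_done']
```

Run:
```python
import cv2
im=cv2.imread('pics/top0.png')
cv2.imwrite('pics/topz.png',cv2.resize(im[110:240,160:420],None,fx=3,fy=3,interpolation=cv2.INTER_CUBIC))
```

```text
(no output)
```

View pics/topz.png

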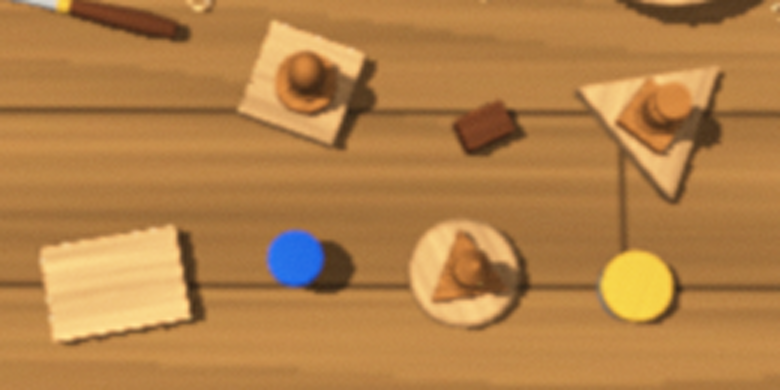

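View pics/wrist0.png

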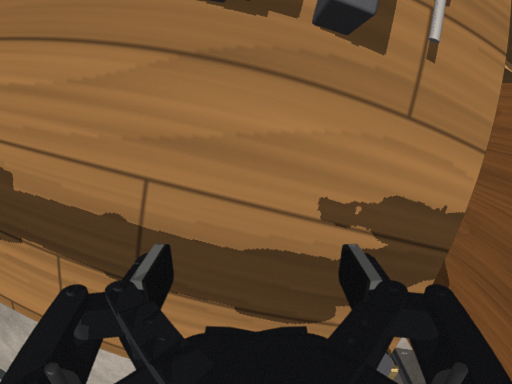

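```bash
cat > h.py <<'E'
import numpy as np,cv2
from cell import *
from scipy.spatial.transform import Rotation as R
def f_of(c): return 192/np.tan(np.radians(c['vertical_fov'])/2)
def ray(name,u,v):
    c=calibration(name);f=f_of(c)
    d=np.array([(u-c['cx'])/f,-(v-c['cy'])/f,-1.]);P=c['pose'];return P[:3,3],P[:3,:3]@d
def onz(name,u,v,z):
    o,d=ray(name,u,v);return (o+d*(z-o[2])/d[2])
def wray(obs,u,v):
    c=calibration('wrist');f=f_of(c);x=u-c['cx'];y=v-c['cy'];r=np.hypot(x,y);t=r/f
    d=np.array([np.sin(t)*x/r,-np.sin(t)*y/r,-np.cos(t)]) if r>0 else np.array([0,0,-1.])
    T=np.eye(4);T[:3,:3]=R.from_quat(obs['tool_rot']).as_matrix();T[:3,3]=obs['tcp_pos'];P=T@c['T_tool_cam']
    return P[:3,3],P[:3,:3]@d
def wonz(obs,u,v,z):
    o,d=wray(obs,u,v);return o+d*(z-o[2])/d[2]
def proj(name,p):
    c=calibration(name);f=f_of(c);q=np.linalg.inv(c['pose'])@np.append(p,1);return c['cx']+f*q[0]/-q[2],c['cy']-f*q[1]/-q[2]
def wproj(obs,p):
    c=calibration('wrist');f=f_of(c)
    T=np.eye(4);T[:3,:3]=R.from_quat(obs['tool_rot']).as_matrix();T[:3,3]=obs['tcp_pos'];P=T@c['T_tool_cam']
    q=np.linalg.inv(P)@np.append(p,1);x,y,z=q[0],-q[1],-q[2];rr=np.hypot(x,y);t=np.arctan2(rr,z)
    return c['cx']+f*t*x/rr,c['cy']+f*t*y/rr
E
python3 - <<'E'
from h import *
im=cv2.imread('pics/top0.png');hsv=cv2.cvtColor(im,cv2.COLOR_BGR2HSV)
for n,(u,v) in dict(sq=(248,132),tri=(362,142),rd=(303,205),sp=(199,204),benc=(300,170),spd=(180,215),fin=(262,134),finsq=(385,144)).items(): print(n,hsv[v-1:v+2,u-1:u+2].reshape(-1,3).mean(0))
m=((hsv[...,1]<128)&(hsv[...,2]>150)).astype('uint8')*255
cv2.imwrite('pics/m.png',cv2.resize(m[110:240,160:420],None,fx=3,fy=3,interpolation=0))
E
```

```text
sq [ 18.         123.66666667 239.77777778]
tri [ 17.88888889 124.88888889 238.77777778]
rd [ 17.55555556 128.77777778 235.77777778]
sp [ 18.22222222 125.88888889 238.88888889]
benc [ 15.77777778 158.33333333 173.66666667]
spd [ 18.55555556 123.22222222 241.55555556]
fin [ 14.         179.88888889 183.11111111]
finsq [ 14.66666667 178.         215.        ]
```

View pics/m.png

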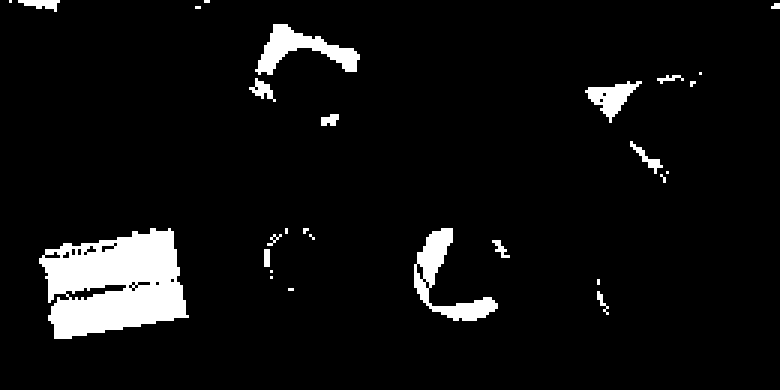

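Run:
```python
from h import *
im=cv2.imread('pics/top0.png');hsv=cv2.cvtColor(im,cv2.COLOR_BGR2HSV).astype(int)
s=3
big=cv2.resize(im,None,fx=s,fy=s,interpolation=cv2.INTER_CUBIC);hs=cv2.cvtColor(big,cv2.COLOR_BGR2HSV)
m=((hs[...,2]>207)&(hs[...,1]<150)&(hs[...,0]<25)).astype('uint8')*255
m=cv2.morphologyEx(m,cv2.MORPH_OPEN,np.ones((3,3)))
vis=big.copy()
for n,(u,v,w) in dict(sq=(260,138,30),tri=(378,152,30),rd=(315,201,24),sp=(199,204,32)).items():
    sub=np.zeros_like(m);sl=(slice(s*(v-w),s*(v+w)),slice(s*(u-w),s*(u+w)));sub[sl]=m[sl]
    nl,lab,st,_=cv2.connectedComponentsWithStats(sub)
    k=np.isin(lab,[i for i in range(1,nl) if st[i,4]>60])
    pts=np.argwhere(k)[:,::-1].astype(np.int32)
    h=cv2.convexHull(pts)
    cv2.polylines(vis,[h],True,(0,0,255),1)
    z=0.024
    W=np.array([onz('top',(a+.5)/s-.5,(b+.5)/s-.5,z)[:2] for a,b in h[:,0]])
    Wf=(W*1e4).astype(np.float32).reshape(-1,1,2)
    if n in('sq','sp'):
        (c,d,a)=cv2.minAreaRect(Wf);print(n,np.array(c)/1e4,np.array(d)/1e4,a)
    elif n=='rd':
        c,r=cv2.minEnclosingCircle(Wf);print(n,np.array(c)/1e4,r/1e4); print(cv2.fitEllipse(Wf))
    else:
        _,t=cv2.minEnclosingTriangle(Wf);t=t[:,0]/1e4;print(n,t,t.mean(0),[np.linalg.norm(t[i]-t[i-1]) for i in range(3)])
cv2.imwrite('pics/hull.png',vis[330:720,480:1260])
```

```text
sq [0.64430796 0.09839626] [0.09636769 0.0952366 ] 70.43812561035156
tri [[ 0.66326565 -0.3057242 ]
 [ 0.53434896 -0.25480956]
 [ 0.6411332  -0.16683917]] [ 0.61291593 -0.24245764] [np.float32(0.14063747), np.float32(0.13860668), np.float32(0.13835338)]
rd [ 0.46014629 -0.05530881] 0.0504353515625
((4598.751953125, -553.252685546875), (990.3163452148438, 1000.4691162109375), 161.0174560546875)
sp [0.44730659 0.27582168] [0.09125164 0.13238429] 10.277800559997559
```

View pics/hull.png

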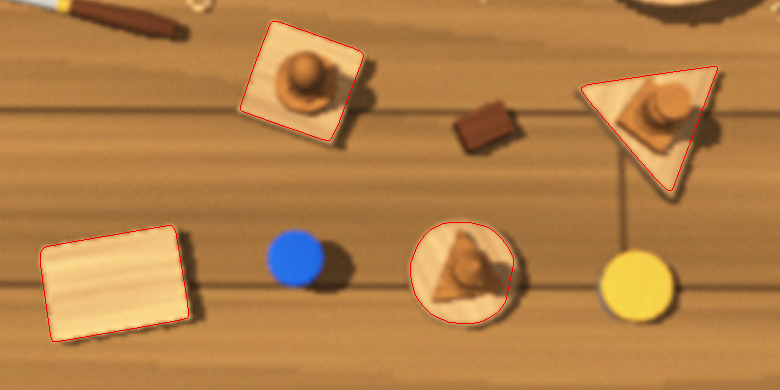

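Run:
```python
from h import *
for n,(x,y),z in [('roundTop',(307,72),.104-.01),('sqTop',(672,103),.104),('triApex',(472,262),.104),('jar',(296,258),.056),('tin',(637,286),.032),('off',(486,127),.028)]:
    print(n,onz('top',160+x/3,110+y/3,z))
im=cv2.imread('pics/scene0.png')
cv2.imwrite('pics/sz.png',cv2.resize(im[170:310,70:340],None,fx=2.9,fy=2.9,interpolation=cv2.INTER_CUBIC))
for p in [(0.4598,-.0553,.104),(.6129,-.2425,.104),(.6443,.0984,.104)]: print(proj('top',p),proj('scene',p))
```

```text
roundTop [0.63413398 0.09340625 0.094     ]
sqTop [ 0.60545279 -0.23753961  0.104     ]
triApex [ 0.45915831 -0.05452767  0.104     ]
jar [0.46735525 0.10210405 0.056     ]
tin [ 0.44560364 -0.22040179  0.032     ]
off [ 0.59819971 -0.0798509   0.028     ]
(np.float64(317.61866556198726), np.float64(197.09741838363388)) (np.float64(175.32325447964297), np.float64(185.59291402734328))
(np.float64(385.7468726572869), np.float64(141.6640867966263)) (np.float64(98.43606173470712), np.float64(241.60530019148203))
(np.float64(260.59893487598356), np.float64(129.4305277042776)) (np.float64(264.4039124189787), np.float64(217.29990821356455))
```

View pics/sz.png

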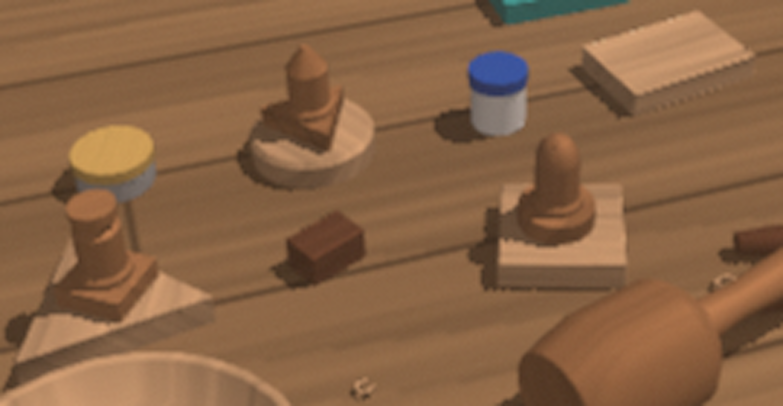

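{"api": "carry_out", "payload": {
  "increments": [
    [[0,0,0,0,0.125,0,8.54],[0,0,0,0,0.125,0,8.54],[-2.7,0,1.5,0,0,0,8.54],[-2.7,0,1.5,0,0,0,8.54],[-2.7,0,1.5,0,0,0,8.54],[-2.7,0,1.5,0,0,0,8.54],[-2.7,0,1.5,0,0,0,8.54],[-2.7,0,1.5,0,0,0,8.54],[-2.7,0,1.5,0,0,0,8.54],[-2.7,0,1.5,0,0,0,8.54]]
  ],
  "grip_force": 40
}}

```text
time_s: 0.98
tcp_pos: [0.2749, -0.3881, 0.2312]
tool_rot: [-0.5, 0.5, -0.5, 0.5]
ft_force: [1.0, 0.5, 1.0]
grip_width: 0.997
```

Tracks well; the orientation is now square to the world axes.

{"api": "carry_out", "payload": {
  "increments": [
    [[-2.7,0,1.5,0,0,0,8.54],[-2.7,0,1.5,0,0,0,8.54],[-2.7,0,1.5,0,0,0,8.54],[-2.7,0,1.5,0,0,0,8.54],[-2.7,0,1.5,0,0,0,8.54],[-2.7,0,1.5,0,0,0,8.54],[-2.7,0,1.5,0,0,0,8.54],[-2.7,0,1.5,0,0,0,8.54],[-2.7,0,1.5,0,0,0,8.54],[-2.7,0,1.5,0,0,0,8.54]]
  ]
}}

```text
time_s: 1.82
tcp_pos: [0.4249, -0.1182, 0.2313]
tool_rot: [0.5, -0.5, 0.5, -0.5]
ft_force: [0.2, -0.0, -0.9]
grip_width: 1.0
```

{"api": "carry_out", "payload": {
  "increments": [
    [[-2.7,0.5,1.5,0,0,0,8.54],[-2.0,1.5,1.5,0,0,0,8.54],[0,0,0,0,0,0,8.54],[0,0,0,0,0,0,8.54],[0,0,0,0,0,0,8.54]]
  ]
}}

```text
time_s: 2.23
tcp_pos: [0.454, -0.0733, 0.2111]
tool_rot: [-0.5, 0.5, -0.5, 0.5]
ft_force: [-1.0, 0.4, 0.2]
grip_width: 0.994
```

Run:
```python
from h import *
o=get_obs();im=camera('wrist')[:,:,::-1];cv2.imwrite('pics/w1.png',im);print(o['tcp_pos'],o['tool_rot'],o['joints'])
cv2.imwrite('pics/w1b.png',cv2.resize(im,(800,600)))
for p in [(.4592,-.0545,.104),(.4598,-.0553,.024)]: print(wproj(o,p))
```

```text
[ 0.454042   -0.07328161  0.2111077 ] [-0.50027346  0.50033791 -0.49986399  0.49952421] [ 0.43585947  0.28915366 -0.42962341  1.94282472  0.14786477  0.94108753
 -1.63677224]
(np.float64(233.67458001569042), np.float64(188.54942814599588))
(np.float64(239.36838069845388), np.float64(169.33244292435245))
```

View pics/w1b.png

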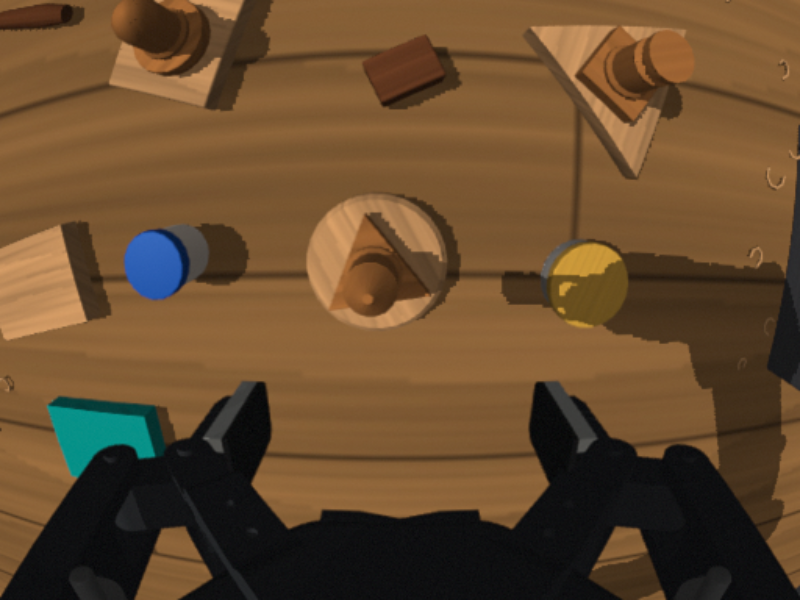

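Run:
```python
from h import *
im=cv2.imread('pics/w1.png');cv2.imwrite('pics/w1c.png',cv2.resize(im[115:220,185:300],None,fx=5.5,fy=5.5,interpolation=cv2.INTER_CUBIC))
```

```text
(no output)
```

View pics/w1c.png

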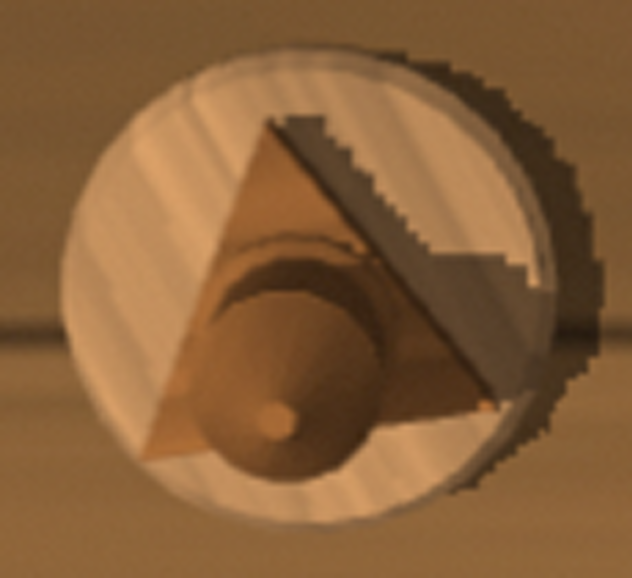

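Run:
```python
from h import *
o=get_obs();print(o['tcp_pos'])
q=lambda x,y:(185+x/5.5-.4,115+y/5.5-.4)
print('apex',wonz(o,*q(280,420),.104))
P=np.array([wonz(o,*q(*p),.042) for p in [(270,122),(150,457),(493,405)]]);print(P,P.mean(0),[np.linalg.norm(P[i]-P[i-1]) for i in range(3)])
# top rim of round block (inner edge ~)
C=np.array([wonz(o,*q(*p),.023)[:2] for p in [(62,285),(553,285),(310,50),(310,523)]]);print(C)
```

```text
[ 0.45407156 -0.07371676  0.21137115]
apex [ 0.45704183 -0.05651535  0.104     ]
[[ 0.49877054 -0.05123365  0.042     ]
 [ 0.43181435 -0.02565416  0.042     ]
 [ 0.44248158 -0.09451818  0.042     ]] [ 0.45768883 -0.05713533  0.042     ] [np.float64(0.07100702811155944), np.float64(0.07167594721670689), np.float64(0.06968531116982773)]
[[ 0.46362652 -0.00549942]
 [ 0.46305989 -0.10787602]
 [ 0.51160606 -0.0581038 ]
 [ 0.41104084 -0.05678156]]
```

{"api": "carry_out", "payload": {
  "increments": [
    [[-1.7,1.0,0.35,0,0,0,8.54],[0,3,0,0,0,0,8.54],[0,3,0,0,0,0,8.54],[0,3,0,0,0,0,8.54],[0,2.5,0,0,0,0,8.54],[0,2,0,0,0,0,8.54],[0,1.0,0,0,0,0,8.54],[0,1.0,0,0,0,0,8.54],[0,0,0,0,0,0,8.54],[0,0,0,0,0,0,8.54]]
  ]
}}

```text
time_s: 3.12
tcp_pos: [0.4578, -0.0568, 0.0464]
tool_rot: [-0.5, 0.501, -0.5, 0.499]
ft_force: [0.6, 0.2, -0.1]
grip_width: 0.998
```

Run:
```python
from h import *
o=get_obs();im=camera('wrist')[:,:,::-1];cv2.imwrite('pics/w2.png',cv2.resize(im[100:],(800,444)));print(o['tcp_pos'],o['ft_force'])
```

```text
[ 0.45778654 -0.05675874  0.04644048] [ 0.61818367  0.22397902 -0.13994754]
```

View pics/w2.png

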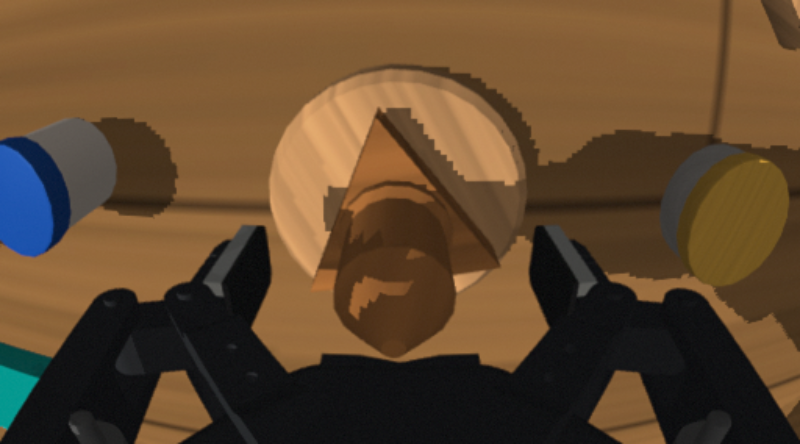

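{"api": "carry_out", "payload": {
  "increments": [
    [[0,0,0,0,0,0,5],[0,0,0,0,0,0,4],[0,0,0,0,0,0,3],[0,0,0,0,0,0,2],[0,0,0,0,0,0,2],[0,0,0,0,0,0,2],[0,0,0,0,0,0,2],[0,0,0,0,0,0,2]]
  ]
}}

```text
time_s: 3.83
tcp_pos: [0.4584, -0.0557, 0.0472]
tool_rot: [0.5, -0.5, 0.5, -0.5]
ft_force: [-1.7, -0.1, 11.1]
grip_width: 0.39
```

{"api": "carry_out", "payload": {
  "increments": [
    [[0,-0.3,0,0,0,0,2],[0,-0.5,0,0,0,0,2],[0,-1,0,0,0,0,2],[0,-2,0,0,0,0,2],[0,-2,0,0,0,0,2],[0,-2,0,0,0,0,2],[0,-1,0,0,0,0,2],[0,0,0,0,0,0,2],[0,0,0,0,0,0,2]]
  ]
}}

```text
time_s: 4.58
tcp_pos: [0.4582, -0.0558, 0.1346]
tool_rot: [0.5, -0.5, 0.5, -0.5]
ft_force: [0.4, -0.3, -0.2]
grip_width: 0.383
```

Run:
```python
from h import *
o=get_obs();im=camera('wrist')[:,:,::-1];cv2.imwrite('pics/w3.png',cv2.resize(im,(800,600)));print(o['tcp_pos'],o['ft_force'])
im=camera('scene')[:,:,::-1];cv2.imwrite('pics/s3.png',cv2.resize(im[130:310,70:340],None,fx=2.9,fy=2.9,interpolation=cv2.INTER_CUBIC))
```

```text
[ 0.45818157 -0.05583942  0.13459216] [ 0.44247266 -0.3280056  -0.22560816]
```

View pics/w3.png

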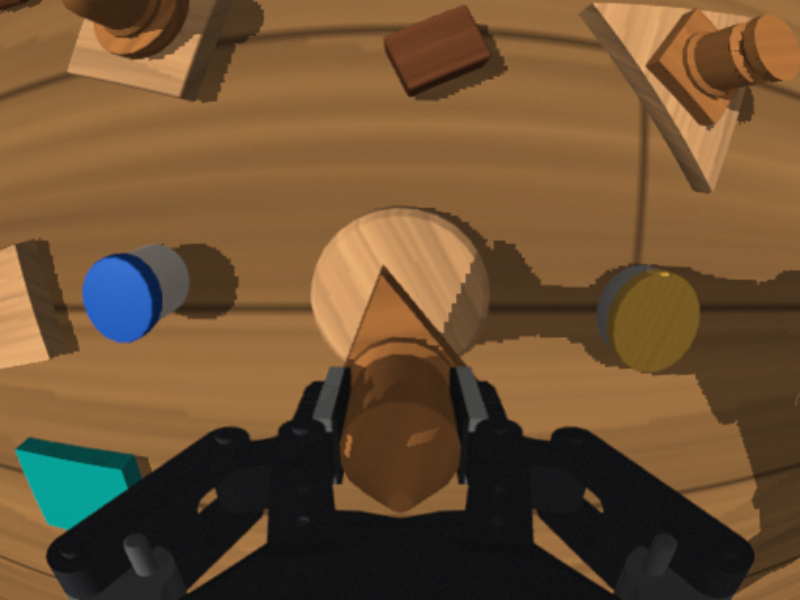

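View pics/s3.png

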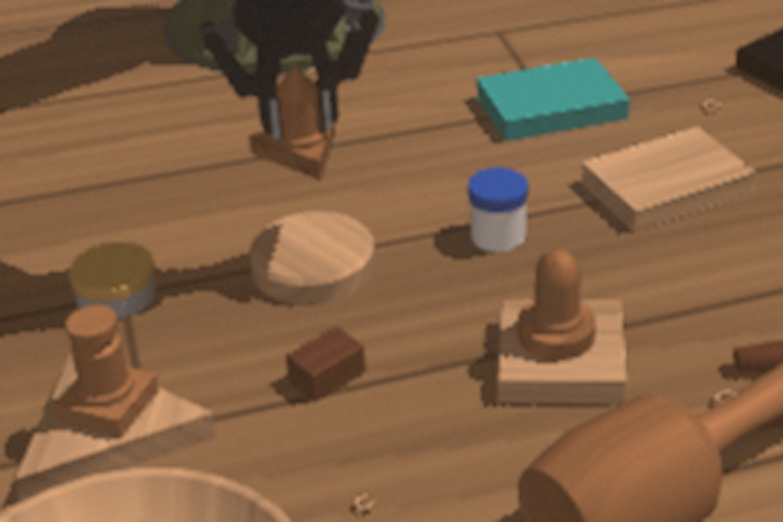

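{"api": "carry_out", "payload": {
  "increments": [
    [[-1.5,0,0,0,0,0,2],[-3,0,-0.1,0,0,0,2],[-3,0,-0.1,0,0,0,2],[-3,0,-0.1,0,0,0,2],[-3,0,-0.1,0,0,0,2],[-3,0,-0.1,0,0,0,2],[-3,0,-0.1,0,0,0,2],[-3,0,-0.1,0,0,0,2],[-3,0,-0.1,0,0,0,2],[-3,0,-0.1,0,0,0,2]]
  ]
}}

```text
time_s: 5.52
tcp_pos: [0.4483, 0.2305, 0.1331]
tool_rot: [0.501, -0.5, 0.5, -0.499]
ft_force: [-0.2, -0.5, -1.1]
grip_width: 0.385
```

{"api": "carry_out", "payload": {
  "increments": [
    [[-2.6,0,-0.1,0,0,0,2],[-1,1,0,0,0,0,2],[-1,2,0,0,0,0,2],[0,2,0,0,0,0,2],[0,1,0,0,0,0,2],[0,1,0,0,0,0,2],[0,0,0,0,0,0,2],[0,0,0,0,0,0,2]]
  ]
}}

```text
time_s: 6.18
tcp_pos: [0.4481, 0.2746, 0.0639]
tool_rot: [-0.5, 0.5, -0.5, 0.499]
ft_force: [0.2, -0.2, -1.1]
grip_width: 0.389
```

Run:
```python
from h import *
o=get_obs();im=camera('wrist')[:,:,::-1];cv2.imwrite('pics/w4.png',cv2.resize(im,(800,600)));print(o['tcp_pos'],o['ft_force'],o['joints'])
print(np.array(wproj(o,(.448,.275,.024)))*1.5625)
```

```text
[0.44811996 0.27457418 0.06390151] [ 0.21668212 -0.20408859 -1.1170705 ] [-0.35064392  0.57451164 -0.36936258  1.96692216  0.32627617  0.65898179
 -2.49831584]
[397.40806239 348.54431526]
```

View pics/w4.png

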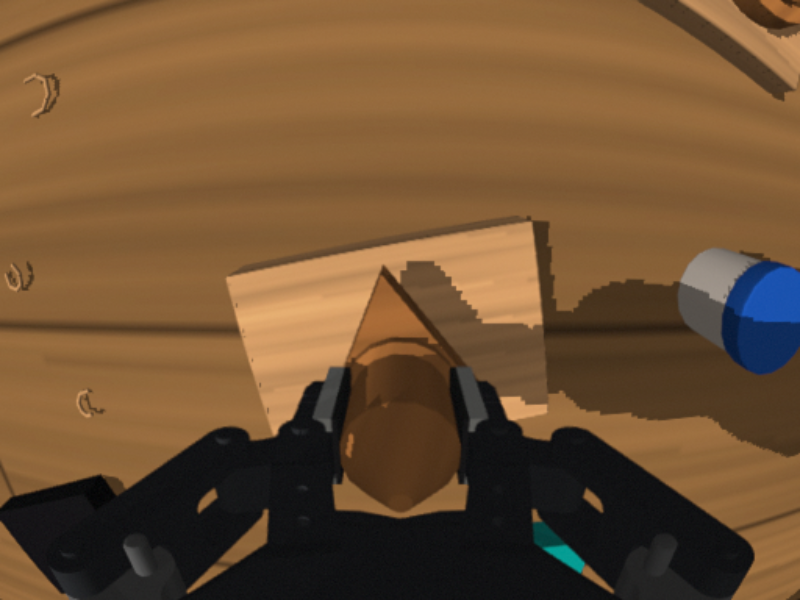

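{"api": "carry_out", "payload": {
  "increments": [
    [[0,0.6,0,0,0,0,2],[0,0.4,0,0,0,0,2],[0,0.2,0,0,0,0,2],[0,0.2,0,0,0,0,2],[0,0.1,0,0,0,0,2],[0,0,0,0,0,0,2],[0,0,0,0,0,0,2]]
  ]
}}

```text
time_s: 6.82
tcp_pos: [0.4482, 0.2754, 0.0494]
tool_rot: [-0.5, 0.5, -0.5, 0.5]
ft_force: [-0.1, 0.2, -0.7]
grip_width: 0.386
```

{"api": "carry_out", "payload": {
  "increments": [
    [[0,0.1,0,0,0,0,2],[0,0.1,0,0,0,0,2],[0,0,0,0,0,0,2],[0,0,0,0,0,0,2]]
  ]
}}

```text
time_s: 7.15
tcp_pos: [0.4483, 0.2754, 0.0476]
tool_rot: [0.5, -0.5, 0.5, -0.5]
ft_force: [-1.0, -0.8, 3.4]
grip_width: 0.386
```

{"api": "carry_out", "payload": {
  "increments": [
    [[0,0,0,0,0,0,4],[0,0,0,0,0,0,4.5],[0,0,0,0,0,0,6],[0,0,0,0,0,0,8.54],[0,0,0,0,0,0,8.54],[0,0,0,0,0,0,8.54],[0,0,0,0,0,0,8.54]]
  ]
}}

```text
time_s: 7.73
tcp_pos: [0.4482, 0.2754, 0.0473]
tool_rot: [-0.5, 0.5, -0.5, 0.5]
ft_force: [-0.4, 0.1, -0.2]
grip_width: 0.999
```

Run:
```python
from h import *
o=get_obs();im=camera('wrist')[:,:,::-1];cv2.imwrite('pics/w5.png',cv2.resize(im,(800,600)));print(o['tcp_pos'],o['ft_force'],o['joints'])
```

```text
[0.44819499 0.27535452 0.04727782] [-0.36584833  0.07246857 -0.18340414] [-0.36293045  0.59907033 -0.35421535  1.98112206  0.3437059   0.61904128
 -2.51406349]
```

View pics/w5.png

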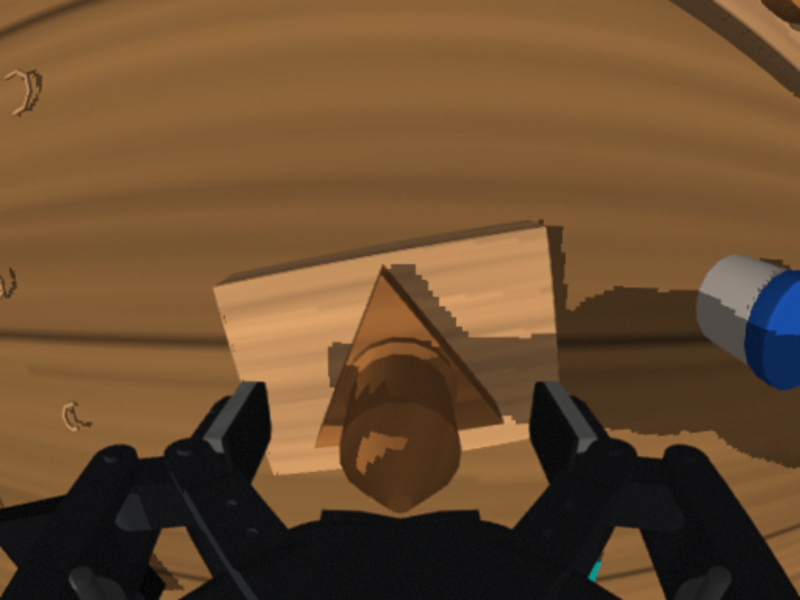

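{"api": "carry_out", "payload": {
  "increments": [
    [[0,-1.5,0,0,0,0,8.54],[0,-3,0,0,0,0,8.54],[0,-3,0,0,0,0,8.54],[0,-3,0,0,0,0,8.54],[0,-3,0,0,0,0,8.54],[0,-2.5,0,0,0,0,8.54],[2.3,0,1.9,0,0,0,8.54],[2.3,0,1.9,0,0,0,8.54],[2.3,0,1.9,0,0,0,8.54],[2.3,0,1.9,0,0,0,8.54]]
  ]
}}

```text
time_s: 8.62
tcp_pos: [0.5248, 0.1822, 0.2076]
tool_rot: [-0.5, 0.5, -0.5, 0.5]
ft_force: [0.1, -0.1, 0.4]
grip_width: 0.998
```

{"api": "carry_out", "payload": {
  "increments": [
    [[2.3,0,1.9,0,0,0,8.54],[2.3,0,1.9,0,0,0,8.54],[2.3,0,1.9,0,0,0,8.54],[2.3,0,1.9,0,0,0,8.54],[0,0,0,0,0,0,8.54],[0,0,0,0,0,0,8.54]]
  ]
}}

```text
time_s: 9.12
tcp_pos: [0.6008, 0.0892, 0.2066]
tool_rot: [-0.499, 0.501, -0.501, 0.499]
ft_force: [0.5, 0.8, 0.2]
grip_width: 1.002
```

Run:
```python
from h import *
o=get_obs();im=camera('wrist')[:,:,::-1];cv2.imwrite('pics/w6.png',im);print(o['tcp_pos'],o['ft_force'],o['joints'])
u,v=map(int,wproj(o,(.638,.095,.06)));print(u,v);u0=u-70;v0=v-60;print(u0,v0)
cv2.imwrite('pics/w6c.png',cv2.resize(im[v0:v0+120,u0:u0+140],None,fx=5,fy=5,interpolation=cv2.INTER_CUBIC))
```

```text
[0.60077783 0.08916494 0.20664188] [0.45694654 0.77403117 0.23012614] [ 0.06350337  0.51485676 -0.40413618  1.58457365  0.22066998  1.08835007
 -1.97157375]
249 146
179 86
```

View pics/w6c.png

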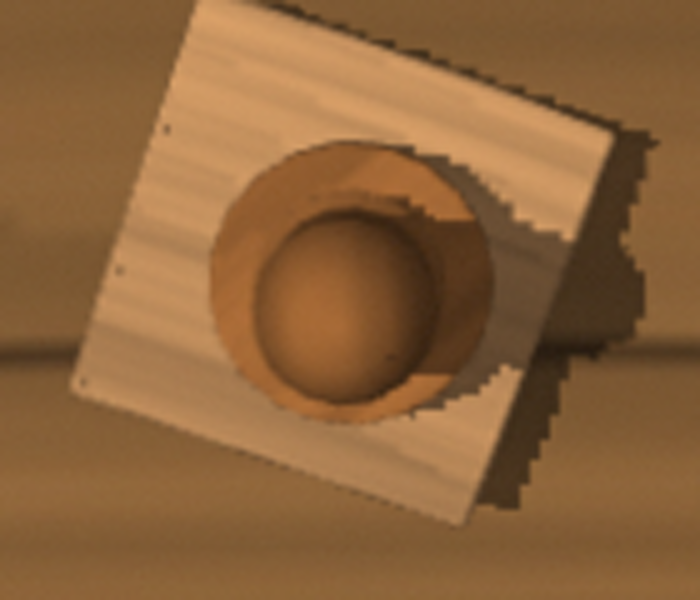

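View pics/w6.png

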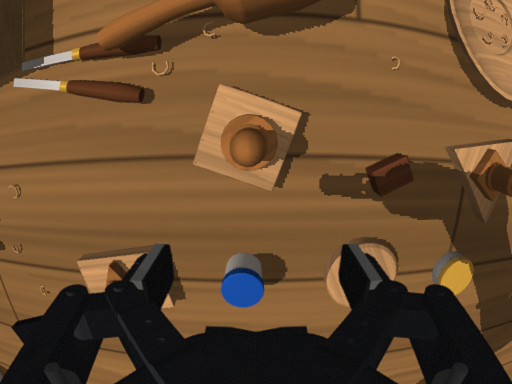

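Run:
```python
from h import *
o=get_obs();print(o['tcp_pos'])
q=lambda x,y:(179+x/5-.4,86+y/5-.4)
for p in [(351.5,282),(210,282),(493,282),(351,140),(351,424)]: print(wonz(o,*q(*p),.042))
P=np.array([wonz(o,*q(*p),.024) for p in [(198,-3),(612,133),(462,526),(72,390)]]);print(P,P.mean(0),[np.linalg.norm(P[i]-P[i-1]) for i in range(4)])
```

```text
[0.59989227 0.09113183 0.20686989]
[0.63934728 0.0977089  0.042     ]
[0.63964758 0.12724239 0.042     ]
[0.63938558 0.06829912 0.042     ]
[0.66894569 0.09766751 0.042     ]
[0.6091056  0.09800549 0.042     ]
[[0.70076926 0.13109814 0.024     ]
 [0.67077986 0.04116115 0.024     ]
 [0.58151601 0.0732824  0.024     ]
 [0.61372104 0.16158873 0.024     ]] [0.64169654 0.10178261 0.024     ] [np.float64(0.09223377497570776), np.float64(0.09480519862180822), np.float64(0.09486733284223364), np.float64(0.09399559605071102)]
```

{"api": "carry_out", "payload": {
  "increments": [
    [[-0.65,0,1.95,0,0,0,8.54],[0,1.4,2,0,0,0,8.54],[0,3,0,0,0,0,8.54],[0,3,0,0,0,0,8.54],[0,3,0,0,0,0,8.54],[0,2,0,0,0,0,8.54],[0,1.5,0,0,0,0,8.54],[0,1.0,0,0,0,0,8.54],[0,1.0,0,0,0,0,8.54],[0,0,0,0,0,0,8.54]]
  ]
}}

```text
time_s: 10.0
tcp_pos: [0.6385, 0.0986, 0.0469]
tool_rot: [0.501, -0.5, 0.499, -0.5]
ft_force: [-0.6, 0.4, -0.2]
grip_width: 0.998
```

Run:
```python
from h import *
o=get_obs();im=camera('wrist')[:,:,::-1];cv2.imwrite('pics/w7.png',cv2.resize(im[100:],(800,444)));print(o['tcp_pos'],o['ft_force'])
```

```text
[0.63847057 0.09858328 0.04689081] [-0.58681942  0.37766697 -0.18951672]
```

View pics/w7.png

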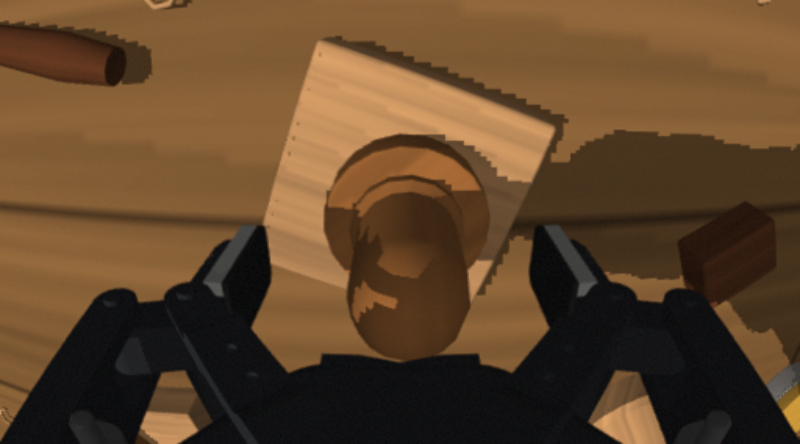

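{"api": "carry_out", "payload": {
  "increments": [
    [[0.2,0,0,0,0,0,7],[0,0,0,0,0,0,5],[0,0,0,0,0,0,4],[0,0,0,0,0,0,3],[0,0,0,0,0,0,2],[0,0,0,0,0,0,2],[0,0,0,0,0,0,2],[0,0,0,0,0,0,2],[0,-0.2,0,0,0,0,2]]
  ]
}}

```text
time_s: 10.8
tcp_pos: [0.6396, 0.0958, 0.0504]
tool_rot: [0.5, -0.5, 0.5, -0.5]
ft_force: [0.9, 0.3, -0.4]
grip_width: 0.382
```

{"api": "carry_out", "payload": {
  "increments": [
    [[0,-0.5,0,0,0,0,2],[0,-1,0,0,0,0,2],[0,-2,0,0,0,0,2],[0,-2.3,0,0,0,0,2],[0,-2,0,0,0,0,2],[0,-1,0,0,0,0,2],[0,0,0,0,0,0,2],[0,0,0,0,0,0,2]]
  ]
}}

```text
time_s: 11.47
tcp_pos: [0.6397, 0.0957, 0.1385]
tool_rot: [0.5, -0.5, 0.5, -0.5]
ft_force: [-0.7, -0.1, -1.3]
grip_width: 0.383
```

Run:
```python
from h import *
o=get_obs();im=camera('wrist')[:,:,::-1];cv2.imwrite('pics/w8.png',im);cv2.imwrite('pics/w8b.png',cv2.resize(im,(800,600)));print(o['tcp_pos'],o['ft_force'])
```

```text
[0.63965967 0.09568671 0.13851799] [-0.72561471 -0.09546066 -1.33766607]
```

View pics/w8b.png

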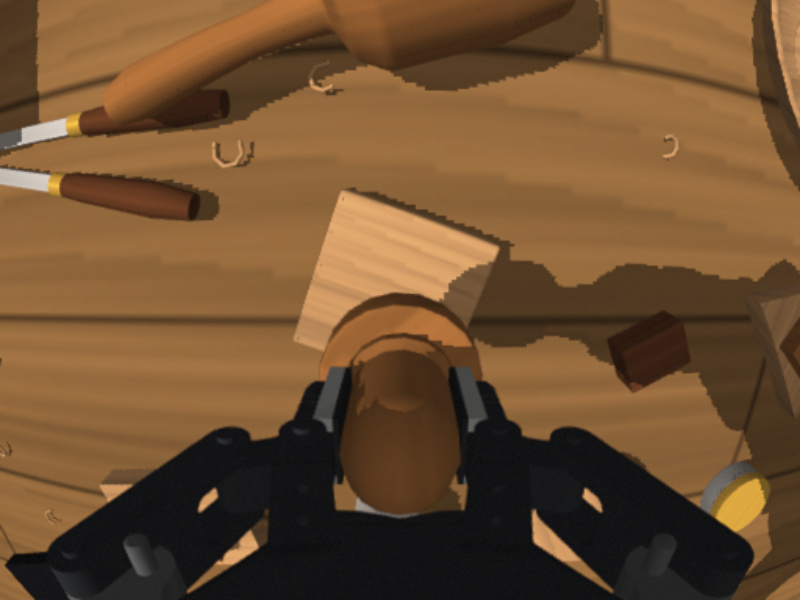

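{"api": "carry_out", "payload": {
  "increments": [
    [[1.0,0,-1.2,0,0,0,2],[1.9,0,-2.23,0,0,0,2],[1.9,0,-2.23,0,0,0,2],[1.9,0,-2.23,0,0,0,2],[1.9,0,-2.23,0,0,0,2],[1.9,0,-2.23,0,0,0,2],[1.9,0,-2.23,0,0,0,2],[1.9,0,-2.23,0,0,0,2],[0.83,0,-1.04,0,0,0,2],[0,1,0,0,0,0,2]]
  ]
}}

```text
time_s: 12.35
tcp_pos: [0.4584, -0.0581, 0.1283]
tool_rot: [-0.5, 0.501, -0.501, 0.498]
ft_force: [0.4, -0.1, -0.9]
grip_width: 0.385
```

{"api": "carry_out", "payload": {
  "increments": [
    [[0,2,0,0,0,0,2],[0,2,0,0,0,0,2],[0,1,0,0,0,0,2],[0,1,0,0,0,0,2],[0,0,0,0,0,0,2],[0,0,0,0,0,0,2]]
  ]
}}

```text
time_s: 12.85
tcp_pos: [0.4606, -0.055, 0.0674]
tool_rot: [-0.5, 0.501, -0.499, 0.5]
ft_force: [0.2, 1.4, -0.4]
grip_width: 0.379
```

Run:
```python
from h import *
o=get_obs();im=camera('wrist')[:,:,::-1];cv2.imwrite('pics/w9.png',im);cv2.imwrite('pics/w9b.png',cv2.resize(im,(800,600)));print(o['tcp_pos'],o['ft_force'])
```

```text
[ 0.46059585 -0.05501037  0.06744574] [ 0.16755382  1.4142697  -0.42765505]
```

View pics/w9b.png

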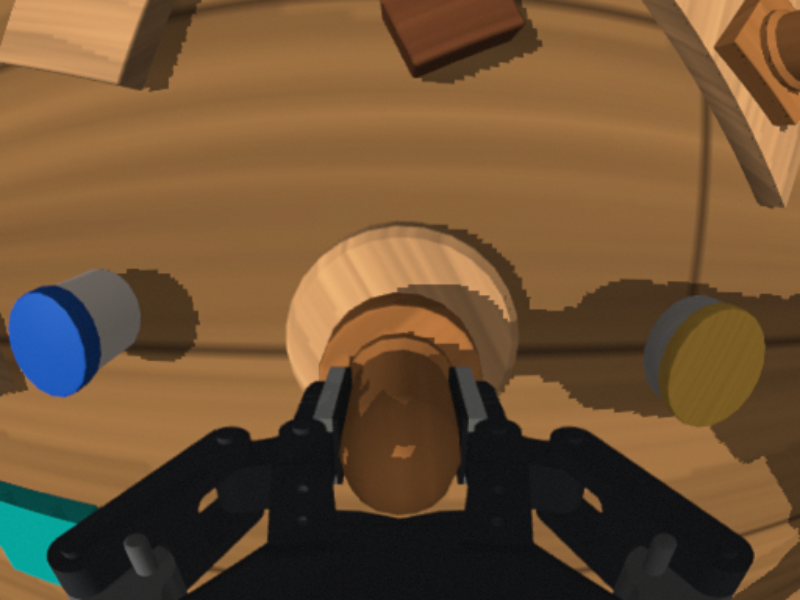

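{"api": "carry_out", "payload": {
  "increments": [
    [[0,0.7,0,0,0,0,2],[0,0.5,0,0,0,0,2],[0,0.3,0,0,0,0,2],[0,0.2,0,0,0,0,2],[0,0.1,0,0,0,0,2],[0,0,0,0,0,0,2],[0,0,0,0,0,0,2]]
  ]
}}

```text
time_s: 13.48
tcp_pos: [0.4612, -0.0554, 0.0504]
tool_rot: [0.5, -0.5, 0.5, -0.5]
ft_force: [-1.0, -0.6, -1.4]
grip_width: 0.382
```

{"api": "carry_out", "payload": {
  "increments": [
    [[0,0.1,0,0,0,0,2],[0,0.1,0,0,0,0,2],[0,0,0,0,0,0,2],[0,0,0,0,0,0,2]]
  ]
}}

```text
time_s: 13.82
tcp_pos: [0.4613, -0.0555, 0.0491]
tool_rot: [0.5, -0.5, 0.5, -0.5]
ft_force: [-2.4, 0.2, 10.2]
grip_width: 0.38
```

Firm contact with the block; I'll ease up a millimetre and release.

{"api": "carry_out", "payload": {
  "increments": [
    [[0,-0.1,0,0,0,0,2],[0,0,0,0,0,0,3.6],[0,0,0,0,0,0,4.5],[0,0,0,0,0,0,6],[0,0,0,0,0,0,8.54],[0,0,0,0,0,0,8.54],[0,0,0,0,0,0,8.54],[0,0,0,0,0,0,8.54]]
  ]
}}

```text
time_s: 14.48
tcp_pos: [0.4611, -0.0554, 0.0492]
tool_rot: [-0.5, 0.5, -0.5, 0.5]
ft_force: [-0.1, -0.1, 0.3]
grip_width: 0.999
```

{"api": "carry_out", "payload": {
  "increments": [
    [[0,-1.5,0,0,0,0,8.54],[0,-3,0,0,0,0,8.54],[0,-3,0,0,0,0,8.54],[0,-3,0,0,0,0,8.54],[0,-3,0,0,0,0,8.54],[0,-2.5,0,0,0,0,8.54],[0,0,0,0,0,0,8.54],[0,0,0,0,0,0,8.54]]
  ]
}}

```text
time_s: 15.15
tcp_pos: [0.4618, -0.0556, 0.2104]
tool_rot: [0.499, -0.499, 0.501, -0.5]
ft_force: [-0.1, -0.2, -0.8]
grip_width: 1.006
```

Run:
```python
from h import *
o=get_obs();im=camera('wrist')[:,:,::-1];cv2.imwrite('pics/w10.png',im);print(o['tcp_pos'],o['ft_force'])
u,v=map(int,wproj(o,(.4605,-.056,.05)));u0=u-70;v0=v-60;print(u0,v0)
cv2.imwrite('pics/w10c.png',cv2.resize(im[v0:v0+120,u0:u0+140],None,fx=5,fy=5,interpolation=cv2.INTER_CUBIC))
```

```text
[ 0.46175808 -0.05561031  0.21041467] [-0.11662416 -0.22854194 -0.82934834]
185 121
```

View pics/w10c.png

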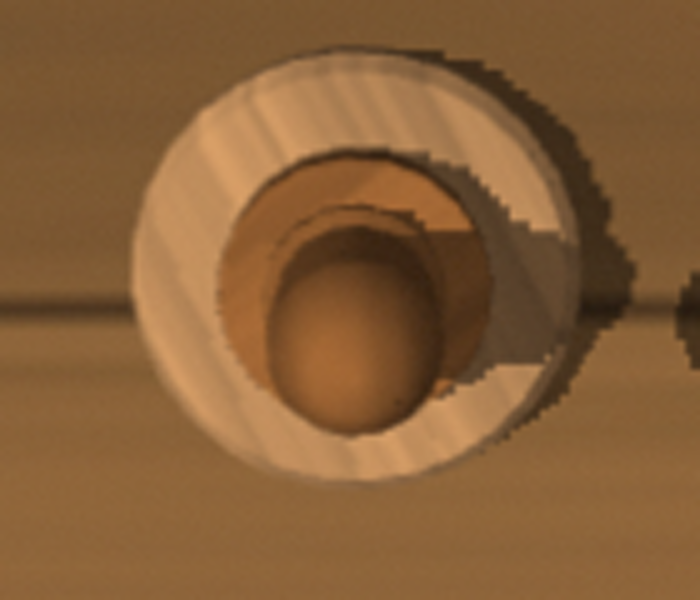

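Run:
```python
from h import *
o=get_obs();print(o['tcp_pos'])
q=lambda x,y:(185+x/5-.4,121+y/5-.4)
for p,z in [((354,149),.042),((217,285),.042),((491,285),.042),((355,48),.020),((355,483),.020),((132,270),.02),((578,270),.02)]: print(wonz(o,*q(*p),z))
```

```text
[ 0.46092757 -0.05563597  0.20921658]
[ 0.49141329 -0.05590457  0.042     ]
[ 0.46206247 -0.02639151  0.042     ]
[ 0.46199361 -0.08534793  0.042     ]
[ 0.51120765 -0.05614412  0.02      ]
[ 0.40825963 -0.05603831  0.02      ]
[ 0.46059332 -0.00460962  0.02      ]
[ 0.46047653 -0.10758326  0.02      ]
```

{"api": "carry_out", "payload": {
  "increments": [
    [[2.56,0,1.56,0,0,0,8.54],[2.56,0,1.56,0,0,0,8.54],[2.56,0,1.56,0,0,0,8.54],[2.56,0,1.56,0,0,0,8.54],[2.56,0,1.56,0,0,0,8.54],[2.56,0,1.56,0,0,0,8.54],[2.56,0,1.56,0,0,0,8.54],[0,0,0,0,0,0,8.54],[0,0,0,0,0,0,8.54],[0,0,0,0,0,0,8.54]]
  ]
}}

```text
time_s: 16.03
tcp_pos: [0.5695, -0.2338, 0.2074]
tool_rot: [-0.5, 0.501, -0.499, 0.5]
ft_force: [0.4, 0.4, -0.3]
grip_width: 0.999
```

Run:
```python
from h import *
o=get_obs();im=camera('wrist')[:,:,::-1];cv2.imwrite('pics/w11.png',im);print(o['tcp_pos'],o['ft_force'],o['joints'])
u,v=map(int,wproj(o,(.612,-.242,.04)));u0=u-75;v0=v-70;print(u0,v0)
cv2.imwrite('pics/w11c.png',cv2.resize(im[v0:v0+120,u0:u0+150],None,fx=5,fy=5,interpolation=cv2.INTER_CUBIC))
```

```text
[ 0.56946317 -0.23376416  0.20741859] [ 0.37431592  0.37204555 -0.25964926] [ 0.58988506  0.52674803 -0.39088389  1.55812572  0.21506165  1.10292319
 -1.42174731]
188 68
```

View pics/w11c.png

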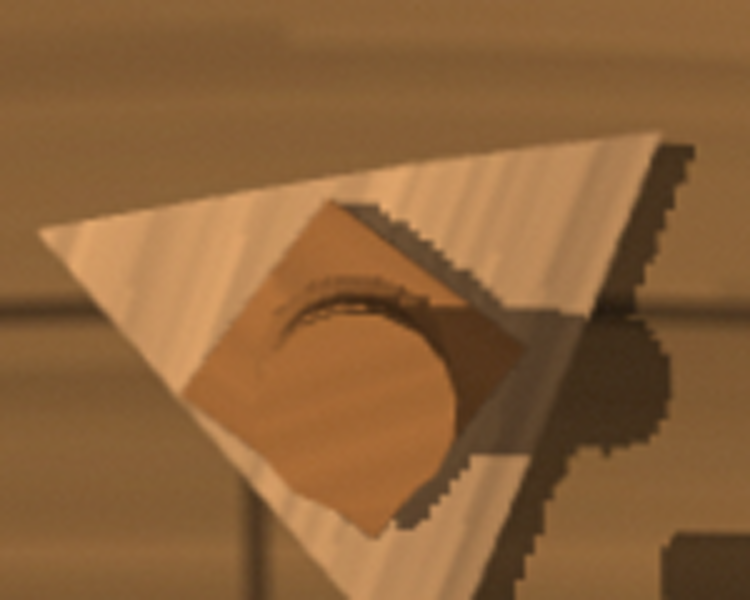

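View pics/w11.png

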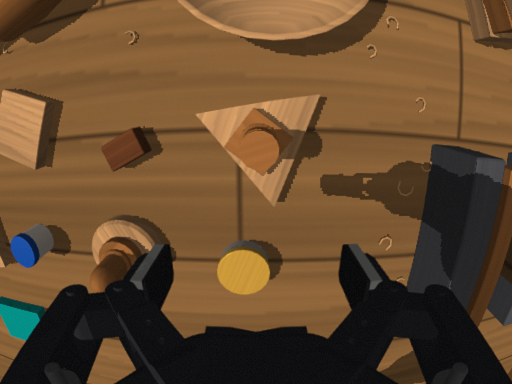

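Run:
```python
from h import *
o=get_obs();print(o['tcp_pos']);o['tcp_pos']=np.array([.5697,-.235,.209])
q=lambda x,y:(188+x/5-.4,68+y/5-.4)
P=np.array([wonz(o,*q(*p),.042) for p in [(333,201),(525,347),(375,538),(182,395)]]);print(P.mean(0),[np.linalg.norm(P[i]-P[i-1]) for i in range(4)])
P=np.array([wonz(o,*p,.024) for p in [q(38,231),q(661,132),(274,205.5)]]);print(P,P.mean(0),[np.linalg.norm(P[i]-P[i-1]) for i in range(3)])
im=cv2.imread('pics/w11.png');cv2.imwrite('pics/t.png',cv2.resize(im[180:220,250:300],None,fx=8,fy=8,interpolation=cv2.INTER_CUBIC))
```

```text
[ 0.5695605  -0.23327196  0.20805788]
[ 0.60896397 -0.23798927  0.042     ] [np.float64(0.05151437706633576), np.float64(0.050291731686202455), np.float64(0.05178421541910059), np.float64(0.051189580820186105)]
[[ 0.63914694 -0.16827643  0.024     ]
 [ 0.66160845 -0.30568002  0.024     ]
 [ 0.53270607 -0.25660107  0.024     ]] [ 0.61115382 -0.24351917  0.024     ] [np.float64(0.1383144960896033), np.float64(0.13922738477771998), np.float64(0.13792957373772122)]
```

View pics/t.png

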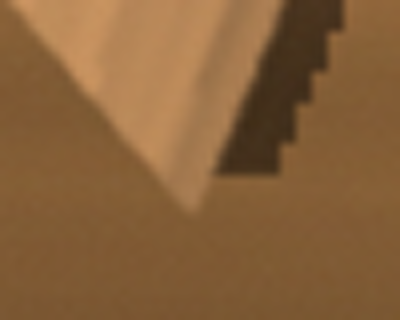

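{"api": "carry_out", "payload": {
  "increments": [
    [[0.25,0,1.9,0,0,0,8.54],[0,1.4,2,0,0,0,8.54],[0,3,0,0,0,0,8.54],[0,3,0,0,0,0,8.54],[0,3,0,0,0,0,8.54],[0,2.2,0,0,0,0,8.54],[0,1.5,0,0,0,0,8.54],[0,1.0,0,0,0,0,8.54],[0,1.0,0,0,0,0,8.54],[0,0,0,0,0,0,8.54]]
  ]
}}

```text
time_s: 16.92
tcp_pos: [0.6084, -0.2362, 0.0468]
tool_rot: [-0.501, 0.501, -0.499, 0.5]
ft_force: [-0.9, 0.7, 0.7]
grip_width: 0.998
```

Run:
```python
from h import *
o=get_obs();im=camera('wrist')[:,:,::-1];cv2.imwrite('pics/w12.png',cv2.resize(im[100:],(800,444)));print(o['tcp_pos'],o['ft_force'])
```

```text
[ 0.60837476 -0.23621739  0.04679811] [-0.90068546  0.69448171  0.67501356]
```

View pics/w12.png

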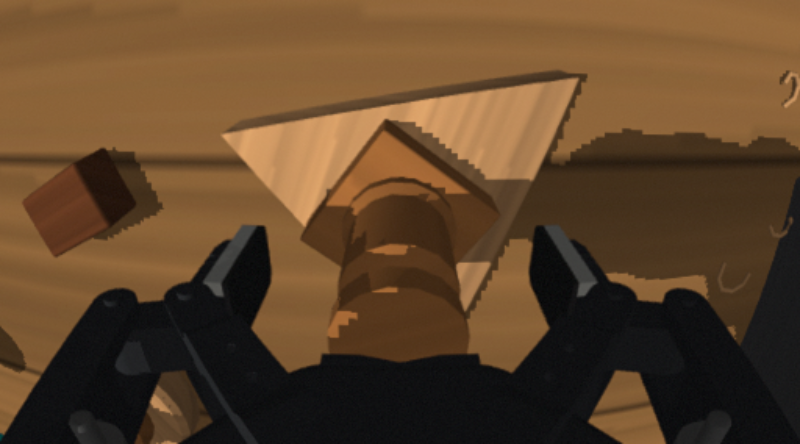

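{"api": "carry_out", "payload": {
  "increments": [
    [[0,0,0,0,0,0,7],[0,0,0,0,0,0,5],[0,0,0,0,0,0,4],[0,0,0,0,0,0,3],[0,0,0,0,0,0,2],[0,0,0,0,0,0,2],[0,0,0,0,0,0,2],[0,0,0,0,0,0,2],[0,-0.2,0,0,0,0,2]]
  ]
}}

```text
time_s: 17.72
tcp_pos: [0.6092, -0.2372, 0.0503]
tool_rot: [0.5, -0.5, 0.5, -0.5]
ft_force: [-0.8, 0.7, -0.8]
grip_width: 0.388
```

{"api": "carry_out", "payload": {
  "increments": [
    [[0,-0.5,0,0,0,0,2],[0,-1,0,0,0,0,2],[0,-2,0,0,0,0,2],[0,-2.3,0,0,0,0,2],[0,-2,0,0,0,0,2],[0,-1,0,0,0,0,2],[0,0,0,0,0,0,2],[0,0,0,0,0,0,2]]
  ]
}}

```text
time_s: 18.38
tcp_pos: [0.6093, -0.2373, 0.1385]
tool_rot: [0.5, -0.5, 0.5, -0.5]
ft_force: [-0.5, 0.1, -2.2]
grip_width: 0.385
```

Run:
```python
from h import *
o=get_obs();im=camera('wrist')[:,:,::-1];cv2.imwrite('pics/w13.png',im);cv2.imwrite('pics/w13b.png',cv2.resize(im,(800,600)));print(o['tcp_pos'],o['ft_force'])
```

```text
[ 0.60925574 -0.23726261  0.13848585] [-0.51123897  0.12276212 -2.23397951]
```

View pics/w13b.png

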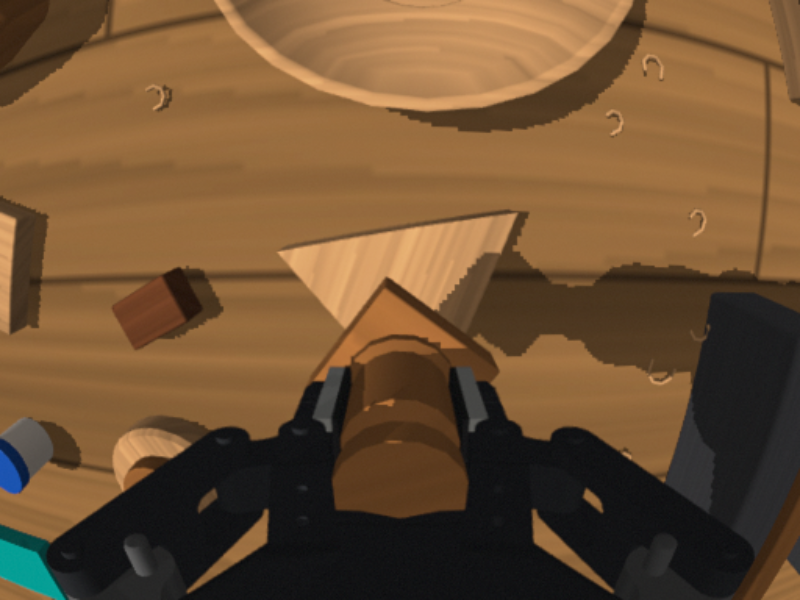

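{"api": "carry_out", "payload": {
  "increments": [
    [[-1.5,0,0.1,0,0,0,2],[-3,0,0.3,0,0,0,2],[-3,0,0.3,0,0,0,2],[-3,0,0.3,0,0,0,2],[-3,0,0.3,0,0,0,2],[-3,0,0.3,0,0,0,2],[-3,0,0.3,0,0,0,2],[-3,0,0.3,0,0,0,2],[-3,0,0.3,0,0,0,2],[-3,0,0.3,0,0,0,2]]
  ]
}}

```text
time_s: 19.27
tcp_pos: [0.6361, 0.0505, 0.1368]
tool_rot: [0.501, -0.501, 0.499, -0.5]
ft_force: [-0.2, -0.5, -0.3]
grip_width: 0.385
```

{"api": "carry_out", "payload": {
  "increments": [
    [[-3,0,0.3,0,0,0,2],[-1.75,0,0.3,0,0,0,2],[-0.5,1,0,0,0,0,2],[0,2,0,0,0,0,2],[0,2,0,0,0,0,2],[0,1,0,0,0,0,2],[0,1,0,0,0,0,2],[0,0,0,0,0,0,2],[0,0,0,0,0,0,2]]
  ]
}}

```text
time_s: 20.02
tcp_pos: [0.6431, 0.1, 0.0679]
tool_rot: [-0.5, 0.5, -0.5, 0.5]
ft_force: [-0.2, 0.1, -0.6]
grip_width: 0.386
```

Run:
```python
from h import *
o=get_obs();im=camera('wrist')[:,:,::-1];cv2.imwrite('pics/w14.png',im);cv2.imwrite('pics/w14b.png',cv2.resize(im,(800,600)));print(o['tcp_pos'],o['ft_force'])
```

```text
[0.6430686  0.09995933 0.067863  ] [-0.23768366  0.13842739 -0.62949771]
```

View pics/w14b.png

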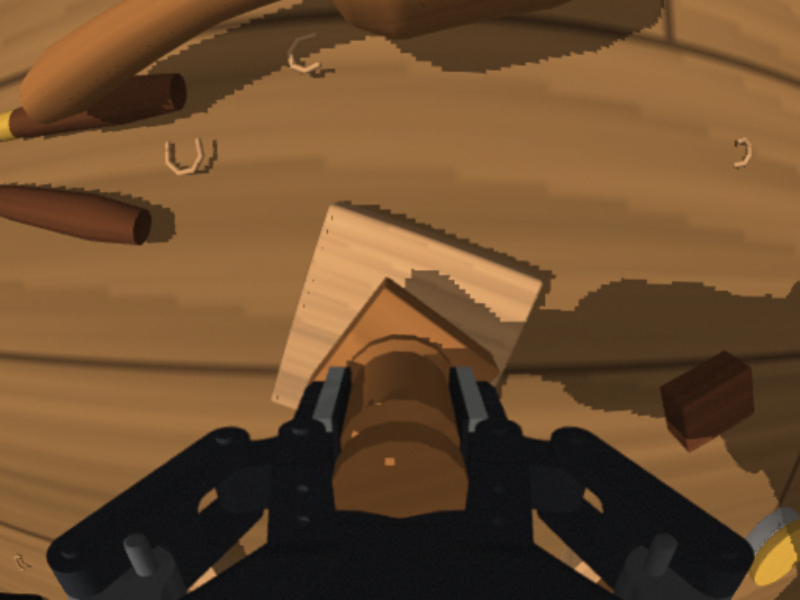

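Run:
```python
from h import *
o=get_obs();o['tcp_pos']=np.array([.643,.1,.068])
P=np.array([wonz(o,a/1.5625-.2,b/1.5625-.2,.024) for a,b in [(333,205),(545,282),(274,403)]]);print(P,(P[1]+P[2])/2,np.linalg.norm(P[0]-P[1]),np.linalg.norm(P[0]-P[2]),np.linalg.norm(P[1]-P[2]))
```

```text
[[0.70338132 0.12652363 0.024     ]
 [0.67140791 0.03723033 0.024     ]
 [0.61329548 0.15863108 0.024     ]] [0.6423517 0.0979307 0.024    ] 0.09484510405002707 0.09563653649730788 0.13459271303365739
```

{"api": "carry_out", "payload": {
  "increments": [
    [[0,0.7,0,0,0,0,2],[0,0.5,0,0,0,0,2],[0,0.3,0,0,0,0,2],[0,0.2,0,0,0,0,2],[0,0.1,0,0,0,0,2],[0,0,0,0,0,0,2],[0,0,0,0,0,0,2]]
  ]
}}

```text
time_s: 20.65
tcp_pos: [0.6434, 0.1004, 0.0503]
tool_rot: [0.5, -0.5, 0.5, -0.5]
ft_force: [-0.3, -0.2, -1.1]
grip_width: 0.383
```

{"api": "carry_out", "payload": {
  "increments": [
    [[0.1,0.1,0,0,0,0,2],[0,0.05,0,0,0,0,2],[0,0,0,0,0,0,2],[0,0,0,0,0,0,2]]
  ]
}}

```text
time_s: 20.98
tcp_pos: [0.6435, 0.0992, 0.0492]
tool_rot: [0.5, -0.5, 0.5, -0.5]
ft_force: [-1.5, -1.2, 3.7]
grip_width: 0.386
```

Light contact (3.7 N). Release and rise.

{"api": "carry_out", "payload": {
  "increments": [
    [[0,0,0,0,0,0,3.6],[0,0,0,0,0,0,4.5],[0,0,0,0,0,0,6],[0,0,0,0,0,0,8.54],[0,0,0,0,0,0,8.54],[0,0,0,0,0,0,8.54],[0,0,0,0,0,0,8.54]]
  ]
}}

```text
time_s: 21.57
tcp_pos: [0.6433, 0.0993, 0.0488]
tool_rot: [-0.5, 0.5, -0.5, 0.5]
ft_force: [0.4, 0.1, -0.1]
grip_width: 0.999
```

{"api": "carry_out", "payload": {
  "increments": [
    [[0,-1.5,0,0,0,0,8.54],[0,-3,0,0,0,0,8.54],[0,-3,0,0,0,0,8.54],[0,-3,0,0,0,0,8.54],[0,-3,0,0,0,0,8.54],[0,-2.5,0,0,0,0,8.54],[0,0,0,0,0,0,8.54],[0,0,0,0,0,0,8.54]]
  ]
}}

```text
time_s: 22.23
tcp_pos: [0.6441, 0.0996, 0.2106]
tool_rot: [-0.499, 0.499, -0.501, 0.501]
ft_force: [-0.2, 0.5, -0.4]
grip_width: 0.998
```

Run:
```python
from h import *
o=get_obs();im=camera('wrist')[:,:,::-1];cv2.imwrite('pics/w15.png',im);print(o['tcp_pos'],o['ft_force'])
u,v=map(int,wproj(o,(.643,.099,.04)));u0=u-70;v0=v-65;print(u0,v0)
cv2.imwrite('pics/w15c.png',cv2.resize(im[v0:v0+120,u0:u0+140],None,fx=5,fy=5,interpolation=cv2.INTER_CUBIC))
```

```text
[0.64410176 0.09957198 0.21057174] [-0.15930452  0.52721785 -0.40571589]
185 114
```

View pics/w15c.png

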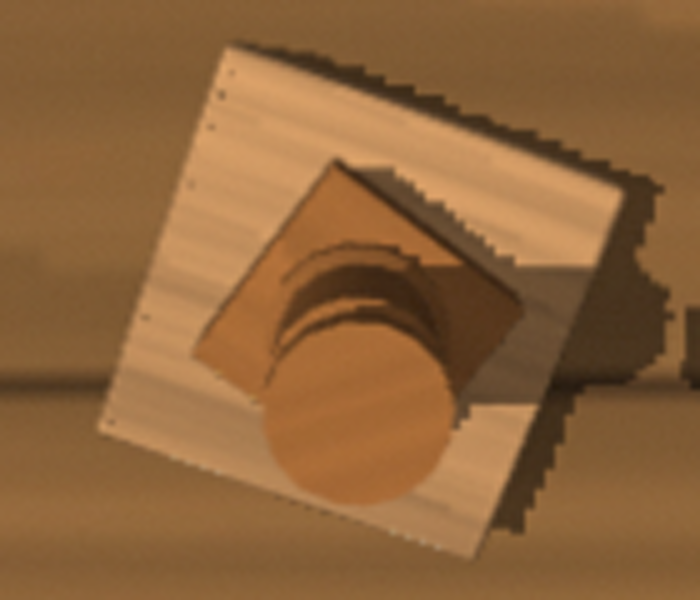

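Run:
```python
from h import *
o=get_obs();print(o['tcp_pos']);o['tcp_pos']=np.array([.6434,.0992,.2095])
q=lambda x,y:(185+x/5-.4,114+y/5-.4)
P=np.array([wonz(o,*q(*p),.042) for p in [(192,355),(523,307)]]);print(P.mean(0))
P=np.array([wonz(o,*q(*p),.024) for p in [(228,45),(623,190),(474,558),(99,430)]]);print(P.mean(0))
```

```text
[0.643252   0.09922567 0.20888753]
[0.64200544 0.09841228 0.042     ]
[0.64221973 0.09857089 0.024     ]
```

{"api": "carry_out", "payload": {
  "increments": [
    [[-2.2,0,-2.44,0,0,0,8.54],[-2.2,0,-2.44,0,0,0,8.54],[-2.2,0,-2.44,0,0,0,8.54],[-2.2,0,-2.44,0,0,0,8.54],[-2.2,0,-2.44,0,0,0,8.54],[-2.2,0,-2.44,0,0,0,8.54],[-2.2,0,-2.44,0,0,0,8.54],[-2.2,0,-2.44,0,0,0,8.54],[0,0,0,0,0,0,8.54],[0,0,0,0,0,0,8.54]]
  ]
}}

```text
time_s: 23.12
tcp_pos: [0.4462, 0.2764, 0.2078]
tool_rot: [0.502, -0.499, 0.499, -0.5]
ft_force: [1.4, -0.5, -0.1]
grip_width: 1.001
```

Run:
```python
from h import *
o=get_obs();im=camera('wrist')[:,:,::-1];cv2.imwrite('pics/w16.png',im);print(o['tcp_pos'],o['ft_force'])
u,v=map(int,wproj(o,(.448,.275,.04)));u0=u-70;v0=v-65;print(u0,v0)
cv2.imwrite('pics/w16c.png',cv2.resize(im[v0:v0+120,u0:u0+140],None,fx=5,fy=5,interpolation=cv2.INTER_CUBIC))
```

```text
[0.4461962  0.27643551 0.20784436] [ 1.36131101 -0.49012676 -0.0704699 ]
186 111
```

View pics/w16c.png

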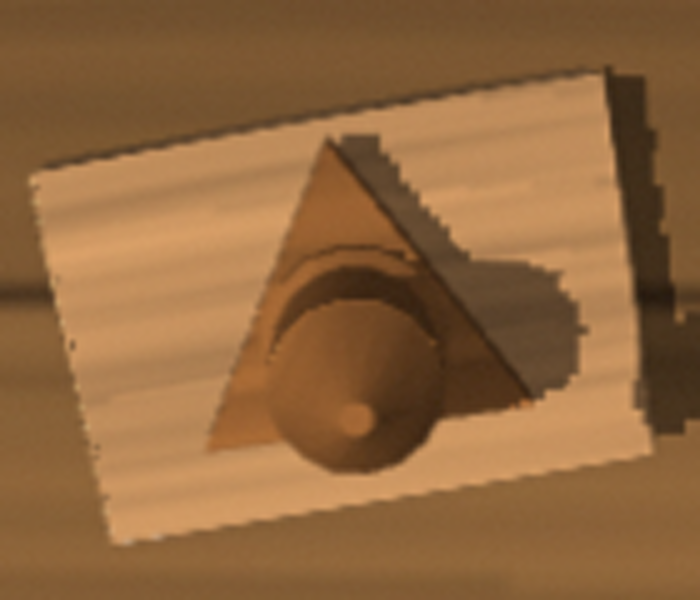

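Run:
```python
from h import *
o=get_obs();print(o['tcp_pos']);o['tcp_pos']=np.array([.4475,.275,.2085])
q=lambda x,y:(186+x/5-.4,111+y/5-.4)
P=np.array([wonz(o,*q(*p),.042) for p in [(327,140),(209,450),(533,402)]]);print(P.mean(0),P);print(wonz(o,*q(357,419),.104))
P=np.array([wonz(o,*q(*p),.024) for p in [(32,178),(605,75),(652,453),(115,544)]]);print(P.mean(0))
```

```text
[0.44761125 0.27501505 0.20779828]
[0.44877729 0.27300611 0.042     ] [[0.49026726 0.2792028  0.042     ]
 [0.42254209 0.30531128 0.042     ]
 [0.43352254 0.23450424 0.042     ]]
[0.44804786 0.27325489 0.104     ]
[0.44840683 0.27438998 0.024     ]
```

{"api": "carry_out", "payload": {
  "increments": [
    [[0,1.5,0,0,0,0,8.54],[0,3,0,0,0,0,8.54],[0,3,0,0,0,0,8.54],[0,3,0,0,0,0,8.54],[0,2,0,0,0,0,8.54],[0,1.5,0,0,0,0,8.54],[0,1.0,0,0,0,0,8.54],[0,1.0,0,0,0,0,8.54],[0,0,0,0,0,0,8.54]]
  ]
}}

```text
time_s: 23.92
tcp_pos: [0.448, 0.274, 0.047]
tool_rot: [0.501, -0.5, 0.5, -0.499]
ft_force: [-0.3, -0.7, -0.0]
grip_width: 1.001
```

Run:
```python
from h import *
o=get_obs();im=camera('wrist')[:,:,::-1];cv2.imwrite('pics/w17.png',cv2.resize(im[100:],(800,444)));print(o['tcp_pos'],o['ft_force'])
```

```text
[0.44804856 0.2740135  0.04695727] [-0.32861606 -0.71211868 -0.04414199]
```

View pics/w17.png

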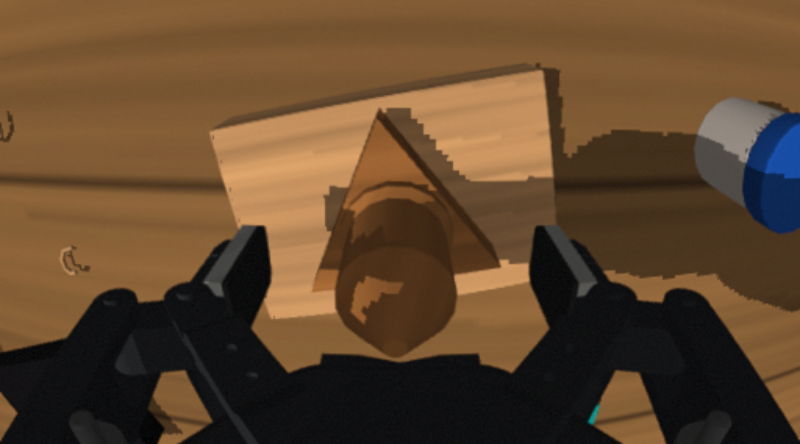

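Centred between the pads. Grip and lift.

{"api": "carry_out", "payload": {
  "increments": [
    [[0,0,0,0,0,0,7],[0,0,0,0,0,0,5],[0,0,0,0,0,0,4],[0,0,0,0,0,0,3],[0,0,0,0,0,0,2],[0,0,0,0,0,0,2],[0,0,0,0,0,0,2],[0,0,0,0,0,0,2],[0,-0.2,0,0,0,0,2]]
  ]
}}

```text
time_s: 24.72
tcp_pos: [0.4482, 0.2753, 0.051]
tool_rot: [0.5, -0.5, 0.5, -0.5]
ft_force: [0.0, 0.4, -1.4]
grip_width: 0.387
```

{"api": "carry_out", "payload": {
  "increments": [
    [[0,-0.5,0,0,0,0,2],[0,-1,0,0,0,0,2],[0,-2,0,0,0,0,2],[0,-2.5,0,0,0,0,2],[0,-2.5,0,0,0,0,2],[0,-1.3,0,0,0,0,2],[0,0,0,0,0,0,2],[0,0,0,0,0,0,2]]
  ]
}}

```text
time_s: 25.38
tcp_pos: [0.4485, 0.2754, 0.1497]
tool_rot: [-0.499, 0.5, -0.5, 0.501]
ft_force: [0.1, -0.4, -1.7]
grip_width: 0.386
```

Run:
```python
from h import *
o=get_obs();im=camera('wrist')[:,:,::-1];cv2.imwrite('pics/w18.png',cv2.resize(im,(640,480)));print(o['tcp_pos'],o['ft_force'])
```

```text
[0.44848836 0.27542779 0.14974822] [ 0.13158888 -0.39171978 -1.74331871]
```

View pics/w18.png

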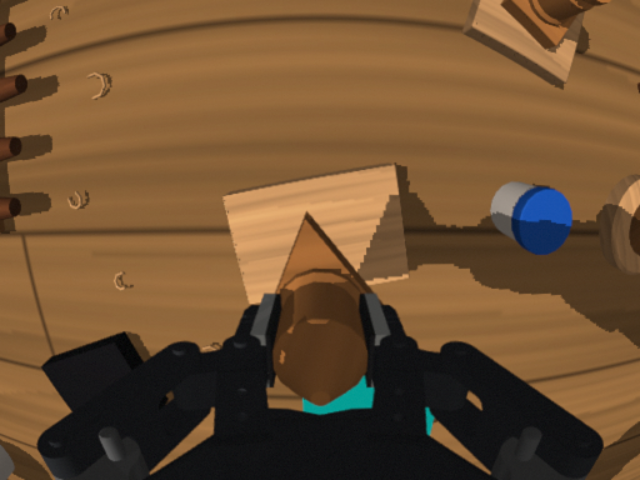

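{"api": "carry_out", "payload": {
  "increments": [
    [[1.44,0,0.45,0,0,0,2],[2.88,0,0.91,0,0,0,2],[2.88,0,0.91,0,0,0,2],[2.88,0,0.91,0,0,0,2],[2.88,0,0.91,0,0,0,2],[2.88,0,0.91,0,0,0,2],[2.88,0,0.91,0,0,0,2],[2.88,0,0.91,0,0,0,2],[2.88,0,0.91,0,0,0,2],[2.88,0,0.91,0,0,0,2]]
  ]
}}

```text
time_s: 26.27
tcp_pos: [0.5339, 0.0001, 0.1474]
tool_rot: [-0.501, 0.501, -0.499, 0.499]
ft_force: [0.7, -0.6, -0.9]
grip_width: 0.38
```

{"api": "carry_out", "payload": {
  "increments": [
    [[2.88,0,0.91,0,0,0,2],[2.88,0,0.91,0,0,0,2],[2.88,0,0.91,0,0,0,2],[2.88,0,0.91,0,0,0,2],[2.88,0,0.91,0,0,0,2],[2.88,0,0.91,0,0,0,2],[2.88,0,0.91,0,0,0,2],[2.88,0,0.91,0,0,0,2],[1.4,0,0.43,0,0,0,2],[0,1,0,0,0,0,2]]
  ]
}}

```text
time_s: 27.1
tcp_pos: [0.6117, -0.2482, 0.1379]
tool_rot: [0.499, -0.501, 0.502, -0.498]
ft_force: [0.1, 0.1, -1.3]
grip_width: 0.385
```

{"api": "carry_out", "payload": {
  "increments": [
    [[0,2,0,0,0,0,2],[0,2,0,0,0,0,2],[0,2,0,0,0,0,2],[0,1,0,0,0,0,2],[0,0,0,0,0,0,2],[0,0,0,0,0,0,2]]
  ]
}}

```text
time_s: 27.6
tcp_pos: [0.6111, -0.2419, 0.0679]
tool_rot: [-0.5, 0.501, -0.499, 0.5]
ft_force: [-0.1, -0.5, -0.5]
grip_width: 0.381
```

Run:
```python
from h import *
o=get_obs();im=camera('wrist')[:,:,::-1];cv2.imwrite('pics/w19.png',im);cv2.imwrite('pics/w19b.png',cv2.resize(im,(800,600)));print(o['tcp_pos'],o['ft_force'])
```

```text
[ 0.61107198 -0.24189731  0.06791941] [-0.14516061 -0.52752353 -0.53633254]
```

View pics/w19b.png

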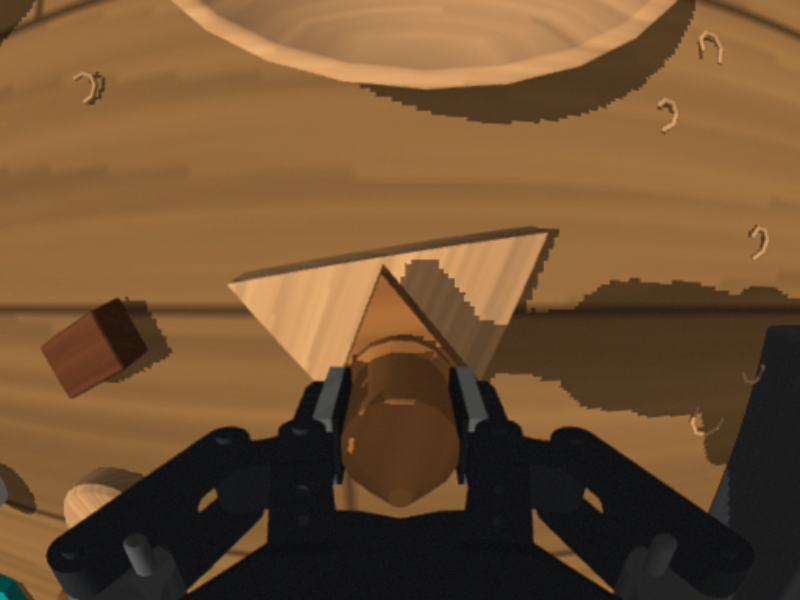

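Run:
```python
from h import *
o=get_obs();print(o['tcp_pos']);o['tcp_pos']=np.array([.611,-.243,.0685])
A,B=[wonz(o,a/1.5625-.2,b/1.5625-.2,.024) for a,b in [(229,284),(551,232)]]
d=(B-A)[:2];n=np.array([d[1],-d[0]])/np.linalg.norm(d);n=n if n[0]<0 else -n
print(A,B,np.linalg.norm(d),((A+B)/2)[:2]+.04*n)
```

```text
[ 0.61183943 -0.24225961  0.06904064]
[ 0.63859036 -0.16886712  0.024     ] [ 0.66107767 -0.30707378  0.024     ] 0.14002414338877628 [ 0.6103532  -0.24439429]
```

{"api": "carry_out", "payload": {
  "increments": [
    [[0,0.7,0,0,0,0,2],[0,0.5,0,0,0,0,2],[0,0.3,0,0,0,0,2],[0,0.2,0,0,0,0,2],[0,0.1,0,0,0,0,2],[0,0,0,0,0,0,2],[0,0,0,0,0,0,2]]
  ]
}}

```text
time_s: 28.23
tcp_pos: [0.6116, -0.2427, 0.0509]
tool_rot: [0.5, -0.5, 0.5, -0.5]
ft_force: [0.1, 0.8, -0.6]
grip_width: 0.384
```

{"api": "carry_out", "payload": {
  "increments": [
    [[0,0.1,0,0,0,0,2],[0,0.1,0,0,0,0,2],[0,0,0,0,0,0,2],[0,0,0,0,0,0,2]]
  ]
}}

```text
time_s: 28.57
tcp_pos: [0.6118, -0.2428, 0.0497]
tool_rot: [0.5, -0.5, 0.5, -0.5]
ft_force: [-2.2, 1.1, 5.4]
grip_width: 0.382
```

{"api": "carry_out", "payload": {
  "increments": [
    [[0,0,0,0,0,0,3.6],[0,0,0,0,0,0,4.5],[0,0,0,0,0,0,6],[0,0,0,0,0,0,8.54],[0,0,0,0,0,0,8.54],[0,0,0,0,0,0,8.54],[0,0,0,0,0,0,8.54]]
  ]
}}

```text
time_s: 29.15
tcp_pos: [0.6116, -0.2427, 0.0487]
tool_rot: [-0.5, 0.5, -0.5, 0.5]
ft_force: [-1.0, -0.5, 0.6]
grip_width: 1.0
```

{"api": "carry_out", "payload": {
  "increments": [
    [[0,-1.5,0,0,0,0,8.54],[0,-3,0,0,0,0,8.54],[0,-3,0,0,0,0,8.54],[0,-3,0,0,0,0,8.54],[0,-3,0,0,0,0,8.54],[0,-2.5,0,0,0,0,8.54],[0,0,0,0,0,0,8.54],[0,0,0,0,0,0,8.54]]
  ]
}}

```text
time_s: 29.82
tcp_pos: [0.6124, -0.2428, 0.2106]
tool_rot: [0.499, -0.499, 0.501, -0.5]
ft_force: [-0.1, -0.4, -1.0]
grip_width: 0.997
```

Run:
```python
from h import *
o=get_obs();im=camera('wrist')[:,:,::-1];cv2.imwrite('pics/w20.png',im);print(o['tcp_pos'],o['ft_force'])
u,v=map(int,wproj(o,(.611,-.243,.04)));u0=u-75;v0=v-65;print(u0,v0)
cv2.imwrite('pics/w20c.png',cv2.resize(im[v0:v0+120,u0:u0+150],None,fx=5,fy=5,interpolation=cv2.INTER_CUBIC))
```

```text
[ 0.61235416 -0.24281602  0.21058679] [-0.11039678 -0.3899892  -0.98643536]
180 114
```

View pics/w20c.png

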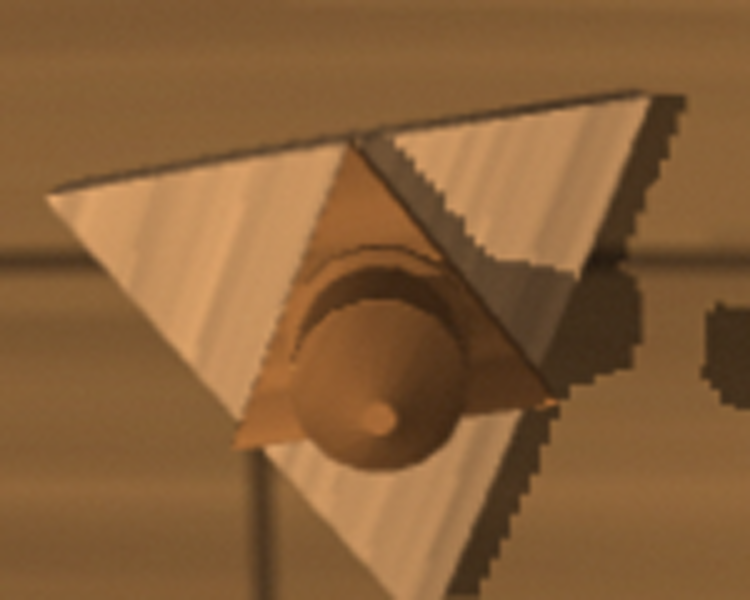

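Run:
```python
from h import *
o=get_obs();print(o['tcp_pos']);o['tcp_pos']=np.array([.6115,-.243,.209])
q=lambda x,y:(180+x/5-.4,114+y/5-.4)
P=np.array([wonz(o,*q(*p),.042) for p in [(352,143),(236,447),(555,402)]]);print('foot',P.mean(0));print('apex',wonz(o,*q(379,418),.104))
A,B=[wonz(o,*q(*p),.024) for p in [(48,197),(650,99)]]
d=(B-A)[:2];n=np.array([d[1],-d[0]])/np.linalg.norm(d);n=n if n[0]<0 else -n
print(A,B,np.linalg.norm(d),((A+B)/2)[:2]+.04*n)
```

```text
[ 0.61147345 -0.24275454  0.20887893]
foot [ 0.60963804 -0.24366965  0.042     ]
apex [ 0.60953971 -0.24324211  0.104     ]
[ 0.63743156 -0.16834021  0.024     ] [ 0.65922961 -0.30356067  0.024     ] 0.1369661559940067 [ 0.6088404  -0.24231641]
```

{"api": "carry_out", "payload": {
  "increments": [
    [[0,-1,-2,0,0,0,8.54],[0,-1,-3,0,0,0,8.54],[2,-1,-3,0,0,0,8.54],[3,0,-2,0,0,0,8.54],[3,0,-2,0,0,0,8.54],[3,0,-2,0,0,0,8.54],[3,0,-2,0,0,0,8.54],[3,0,-2,0,0,0,8.54],[3,0,-2,0,0,0,8.54],[0,0,0,0,0,0,8.54]]
  ]
}}

```text
time_s: 30.7
tcp_pos: [0.4041, -0.4501, 0.2364]
tool_rot: [-0.499, 0.504, -0.502, 0.495]
ft_force: [-1.2, -1.2, 0.6]
grip_width: 1.003
```

Run:
```python
from h import *
im=camera('top')[:,:,::-1];cv2.imwrite('pics/topf.png',im)
cv2.imwrite('pics/topfz.png',cv2.resize(im[110:240,160:420],None,fx=3,fy=3,interpolation=cv2.INTER_CUBIC))
im=camera('scene')[:,:,::-1];cv2.imwrite('pics/sf.png',cv2.resize(im[130:310,70:340],None,fx=2.9,fy=2.9,interpolation=cv2.INTER_CUBIC))
```

```text
(no output)
```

View pics/topfz.png

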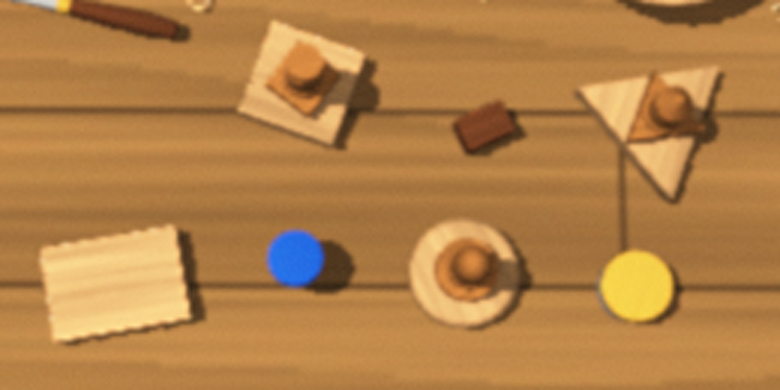

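View pics/sf.png

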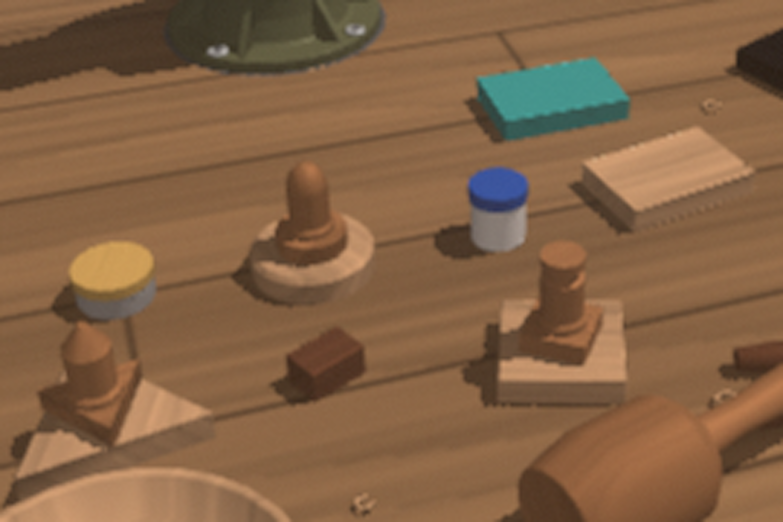

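{"api": "carry_out", "payload": {
  "increments": [
    [[0,0,0,0,0,0,8.54],[0,0,0,0,0,0,8.54],[0,0,0,0,0,0,8.54],[0,0,0,0,0,0,8.54],[0,0,0,0,0,0,8.54],[0,0,0,0,0,0,8.54]]
  ]
}}

```text
time_s: 31.3
tcp_pos: [0.4119, -0.4423, 0.2389]
tool_rot: [0.5, -0.5, 0.5, -0.5]
ft_force: [-0.3, 0.4, 0.5]
grip_width: 0.997
```

Run:
```python
from cell import *
o=get_obs();print(o['time_s'],abs(o['dq']).max());print(job_done())
```

```text
31.3 0.0030915471034296126
the job is handed in; nothing more can be done
None
```

All three finials now stand on the block matching their foot, and I handed the job in at about 31 s of the 104 s allowed. I parked the three-cornered finial on the spare board, moved the round one to the round block and the square one to the square block, then set the three-cornered one on its own block.

- **Centring:** wrist-camera checks after each release put the axes about 1.6 mm (round), under 1 mm (square) and about 1.5 mm (three-cornered) from the block centres. The limit is 12 mm.
- **Final views:** in the top and scene pictures all three stand upright and the spare board is empty. The jar, offcut, tin and look-alike boards show no visible shift from the first pictures. The arm was clear and still when I handed in.
- **Disagreements:** the top and wrist cameras differed by 1 to 3 mm on the block centres, and the measured tool position was noisy by 1 to 2 mm. Both are well inside tolerance.
- **Firm contact:** closing on the first finial pressed it down with about 11 N. The round one touched down with about 10 N, so I eased up before letting go. Neither came near a limit.
- **Overhang:** I left the three-cornered foot about 60° out of line with its block, so its corners reach slightly past the block's sides.

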